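# Walk the till drawer home and lock its keepers

### The arm

A 6-joint arm with a two-finger parallel gripper is mounted at the origin on a cart in front of the work surface, level with it; the furniture and walls round the work are solid. World frame = base frame: x ahead of the robot, y to its left, z up, the work surface at z = 0. Lengths are in m, angles in rad, forces in N, time in s.
With the tool pointing down it reaches from about 0.275 to 0.725 m from the base axis. Payload 5.6 kg.
Tool frame: the origin (TCP) lies midway between the tips of the shut fingers; the grasp point (between the pads) lies 19 mm behind it (r.grip_point_offset is the z of the grasp point in the tool frame, in m); z points along the fingers, x is the direction in which the jaws open and shut, and the axes are right-handed (so a half turn about z gives the same grasp; the last joint's range is limited). The gripper opens to 85 mm and grips with 20 to 120 N. Pads are 22 mm wide; open, the fingers measure 114 mm over their backs; the gripper's body (76 mm by 85 mm) begins 54 mm behind the grasp point. The pads swing forward as they close: fully open they stand 13 mm farther back than shut.
Start: joints at [-0.9, 0.255, 0.108, 0, -1.424, -0.285], TCP at [0.207, -0.51, 0.231] pointing down, gripper open.
Joint ranges: [-2.95, 2.95], [-1.21, 1.97], [-1.09, 1.5], [-2.87, 1.71], [-2.94, -0.07], [-3.05, 3.05]. Speed limits (rad/s): [2.57, 2.57, 3.14, 3.14, 3.14, 3.14].

### API

Orientations are given as a 3x3 rotation matrix whose columns are the frame's x, y, z axes.
In Python, from rig import r, eyes gives the robot as it stands. The module is installed in compiled form; this text tells all that it offers.
- The arm moves only by the tool servo_tool, never from a script. Its argument "increments" is a list of rows, each an object of numbers: "dx", "dy", "dz": the shift along the tool's x, y, z in cm; "wx", "wy", "wz": the turn, a rotation vector about the tool's x, y, z in rad; "jaw": the finger opening in cm, from 0 to 8.54. In form: [{"dx": .., "dy": .., "dz": .., "wx": .., "wy": .., "wz": .., "jaw": ..}, ...]. A call has 1 to 8 rows; each row is the pose to reach, as a shift and turn from the pose commanded when the call began, along the tool's axes at that moment; what a row does not reach only later rows make up. A row lasts 1/10 s, in which the tool goes at most 50 mm and 8.59 degrees, less where a joint would pass 70% of its speed; a pose out of reach is approached as far as the arm can. A call with a gripper value outside its range is refused whole. The fingers move at their own pace and stop on an object; "newtons" is the grip in N (left out, the last holds). Time passes only in rows, so rows that repeat a pose let the fingers close. It gives the time, the measured TCP pose, the force and the opening at its end, in the units of the state.
- r.read_state(): the state, without advancing time (a new reading comes with each control period).
- eyes.get_image(name): name is "scene" or "side" or "wrist"; returns a dict with "image" (384x512x3 uint8, red, green, blue), "fx", "fy", "cx", "cy" (pixels), "D" ([k1, k2, p1, p2, k3] as OpenCV has them; the pictures are not rectified), "world_to_cam" (4x4, takes a point from world to camera coordinates); the wrist camera has in their place "hand_eye" (4x4, takes a point from camera to tool coordinates, whose origin is the TCP and whose axes are the tool frame's). Camera axes: x right, y down, z forward; pixel columns grow to the right and rows downward; lengths in m; the calibration is good to about 2 mm. A picture is of the moment at which its call begins: read the wrist's pose just before it. There is no depth.
- r.job_done(): hands the job in, once; it reports no verdict.
Trained networks look in a picture, given as the dict that the camera call returned (one of the last four; its "shot" number tells which), for a name from the list of things; names that differ only in an ending like _2 or _b are one class to them, and where a whole thing is asked for, a point or a joint stands for the part that bears it (a point fixed in the world has none). Each returns a list of dicts, best first, with "p" (0 to 1); they miss things now and then, are a little off and sometimes report something else, mostly with a low value. They report only what shows in the picture. A call takes as long as a camera call.
- eyes.regions_of(picture, target): "region" (384x512 bool, what is visible of it) and "bbox" ([left, top, right, bottom] in pixels, round what is visible of it).
The state is a dict: "clock": time; "joint_positions": joint angles; "qd": joint speeds; "effort": joint torques, N m; "tool_pos": TCP position; "eef_rot": TCP orientation; "ft_force": force on the tool from outside, world axes, zero at the start; "wrist_torque": the same for the moment, N m; "width": opening from 0.0 (shut) to 1.0 (fully open).
Only numpy, scipy, OpenCV 4.12 (cv2) and the standard library are available. Lean on these libraries where they do the work, as an engineer would, in place of code of your own. Each camera call takes 0.05 s, during which the arm holds its last target.

### The job

The till drawer, heavy with coin, stands pulled out of its anchor frame on the serving shelf. Walk it back by gently pushing its left and right front corners in turn, so that it swings ahead a little each time, until both back corners rest against the frame's rubber buffers; never press on it with more than 18 newtons, because the shelf only stands loose over the trays and a straight shove would push it off its feet. Then swing both keepers right round in front of it so that it cannot creep out, and leave the mint tin on its top and everything else on the shelf where it is.

Things in the scene. Friction and masses are not known exactly. Their poses are not given: they have to be found in the camera images.
- frame: anchor frame, a flat U of dark steel bars screwed to the shelf, whose top is at z = 0.200; open to the robot. Origin on the shelf, mid-width, where the front face of a drawer at home stands; x points into the U (the way the drawer goes), y left. Side rails, 30 high: free width 342 up to x = 35, tapering to 286 at x = 140. Back bar 34 high behind x = 152. Keeper pivot blocks, 24 high, beside the mouth
- till_drawer: plain closed grey steel box on feet, 140 deep (x), 270 wide (y), 82 high, 3.3 to 3.8 kg: too wide to grasp, not to be lifted. Origin under its centre at shelf height; x points from front to back, y left. Flat front face at x = -70, back at x = 70, both 5 to 82 up. Starts 36 to 48 short of home, up to 6 off sideways and turned up to 0.09 rad against the frame
- front_left (a point): push point on the drawer's front face near its left corner: drawer x = -70, y = 120, z = 30. Four rubber feet stand at x = +-30, y = +-65, friction about 0.6: pushing the drawer straight takes 18.5 to 24 N, but pushing here only 8 to 12 N; it then turns about the feet of the other side, so this corner travels on an arc. Touch slowly: a knock counts too
- front_right (a point): the same near the right corner: drawer x = -70, y = -120, z = 30
- back_left (a point): point on the drawer's back face opposite the left buffer: drawer x = 70, y = 105, z = 30
- back_right (a point): the same on the right: drawer x = 70, y = -105, z = 30
- home_left (a point): tip of the left rubber buffer, not pressed: anchor frame x = 140, y = 105, z = 22. It gives along x by up to 10 mm at 0.9 N per mm and springs back; friction holds a drawer pressed in by a few mm. The drawer is home on this side when back_left is level with this point along the frame's x, or beyond
- home_right (a point): the same for the right buffer: anchor frame x = 140, y = -105, z = 22
- keeper_left (a joint): angle of the left keeper, rad: 0 = open, splayed 35 degrees outwards; 2.18 = closed against its stop, lying across in front of the drawer. Closes anticlockwise seen from above. Flat arm 16 wide, 25 to 32 above the shelf, 90 long; its rubber nose clears the front of a drawer at home by 4 mm, else strikes it. Starts at 0 to 0.35, stays where left; 1.5 N at its post turns it
- keeper_right (a joint): the same for the right keeper, mirrored: closes clockwise seen from above
- keeper_left_post (a point): the left keeper's upright black finger post, a round pin 14 in diameter, 32 to 62 above the shelf, 73 from the pivot axis; this point is on the pin's axis, 50 above the shelf. Closed, it stands 26 in front of a drawer at home. A fingertip can push it round
- keeper_right_post (a point): the same on the right keeper
- keeper_left_pivot (a point): point on the left keeper's vertical pivot axis, 50 above the shelf: anchor frame x = -26, y = 186
- keeper_right_pivot (a point): the same for the right keeper: anchor frame x = -26, y = -186
- tin_on_top: a flat round blue-topped mint tin, 67 across, 23 high, standing loose on the back half of the drawer's top. Origin under its centre
- tub_red: a clear round tub of sweets with a red screw lid, 69 across, 97 high. On the shelf near by, not to be disturbed. Origin under its centre
- tub_yellow: a clear round tub of sweets with a yellow screw lid, 63 across, 110 high. On the shelf near by, not to be disturbed. Origin under its centre
- carton_orange: an orange standing carton of sweets, 35x78x119 high. On the shelf near by, not to be disturbed. Origin under its centre
- price_card: a wooden block with an upright price card, 22x64x58 high. On the shelf near by, not to be disturbed. Origin under its centre
- tub_blue: a clear round tub of sweets with a blue screw lid, 62 across, 85 high. On the shelf near by, not to be disturbed. Origin under its centre
- tape: a roll of brown tape lying flat, 94 across, 48 high. On the shelf near by, not to be disturbed. Origin under its centre
- bar: a wrapped chocolate bar lying flat, 40x125x16. On the shelf near by, not to be disturbed. Origin under its centre
- marker: a white and black marker pen lying flat, 135 long, 17 thick. On the shelf near by, not to be disturbed. Origin under its centre

How it is judged:
By the outcome, as a careful person would: the job done as asked, in the order asked, and still so for the second after the job is handed in, with the robot touching nothing.
It also fails if it takes over 72 s, if anything falls off the work surface, if the arm or the gripper's body presses on something with over 40 N, if the wrist force passes 120 N, or if a joint passes its speed limit or range.

## Working session

There is one attempt and no reset: what is moved stays moved. The work goes in short steps, Python scripts to look and compute and a tool call to move; the robot and the scene stay as the last step left them, time stands still between calls to the robot, and variables do not carry over. Pictures are saved under pics/ and viewed, and the job is handed in when it is done.

Besides the shell and the picture viewer there is one more tool, called after "Call:" by a JSON object that holds its "fn" and its "kwargs". servo_tool: Moves the arm, as the interface text tells. Its arguments: {"type":"object","properties":{"increments":{"type":"array","items":{"type":"object","properties":{"dx":{"type":"number"},"dy":{"type":"number"},"dz":{"type":"number"},"wx":{"type":"number"},"wy":{"type":"number"},"wz":{"type":"number"},"jaw":{"type":"number"}}}},"newtons":{"type":"number"}},"required":["increments"]}

```bash
mkdir -p pics; ls
python3 - <<'E'
from rig import r, eyes
import cv2
s=r.read_state()
for k,v in s.items(): print(k,v)
for n in ["scene","side","wrist"]:
    p=eyes.get_image(n); cv2.imwrite(f"pics/{n}0.png",p["image"][:,:,::-1])
    print(n,{k:v for k,v in p.items() if k!="image"})
E
```

```text
pics
clock 0.0
joint_positions [-9.00418619e-01  2.55767828e-01  1.07005230e-01 -4.63731726e-04
 -1.42391823e+00 -2.84628383e-01]
qd [-1.30290832e-04 -1.95107187e-04  9.53040443e-05 -1.46343263e-03
  1.40025102e-03 -1.33058776e-03]
effort [-4.48552391e-04 -3.86632061e+01  2.37938815e+01  5.36546007e+00
 -6.17675236e-03  1.39143363e-07]
tool_pos [ 0.20681548 -0.5090954   0.23038678]
eef_rot [[-3.76189437e-01  9.26542416e-01 -8.11331588e-04]
 [ 9.26540746e-01  3.76190301e-01  1.76165984e-03]
 [ 1.93746764e-03 -8.90139514e-05 -9.99998119e-01]]
ft_force [-0.07663217  0.74289568  0.14963239]
wrist_torque [-0.04275304  0.01707193 -0.00123875]
width 1.0027429269268024
scene {'fx': 348.34663336222883, 'fy': 348.34663336222883, 'cx': 256.84784000479414, 'cy': 189.66208755798084, 'D': array([0.02657645, 0.        , 0.        , 0.        , 0.        ]), 'world_to_cam': array([[-0.83870058, -0.54458825, -0.00223177,  0.51196348],
       [-0.31912502,  0.49478533, -0.80829865,  0.36002314],
       [ 0.44129419, -0.67720833, -0.58876847,  1.0144529 ],
       [ 0.        ,  0.        ,  0.        ,
[... 334 characters left out ...]
 0.27215136],
       [-0.01021935,  0.74289229, -0.66933296,  1.58855955],
       [ 0.        ,  0.        ,  0.        ,  1.        ]]), 'shot': 2}
wrist {'fx': 338.6049741851682, 'fy': 338.6049741851682, 'cx': 257.58601170504164, 'cy': 191.0463992637688, 'D': array([-0.04386328,  0.        ,  0.        ,  0.        ,  0.        ]), 'hand_eye': array([[ 9.99999992e-01,  3.99017963e-05,  1.17821415e-04,
        -1.47496238e-03],
       [-7.38995091e-05,  9.52463834e-01,  3.04651670e-01,
        -7.85293150e-02],
       [-1.00064487e-04, -3.04651676e-01,  9.52463829e-01,
        -1.40659718e-01],
       [ 0.00000000e+00,  0.00000000e+00,  0.00000000e+00,
         1.00000000e+00]]), 'shot': 3}
```

View pics/scene0.png

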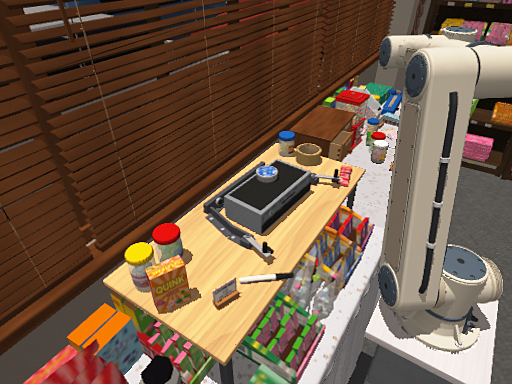

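View pics/side0.png

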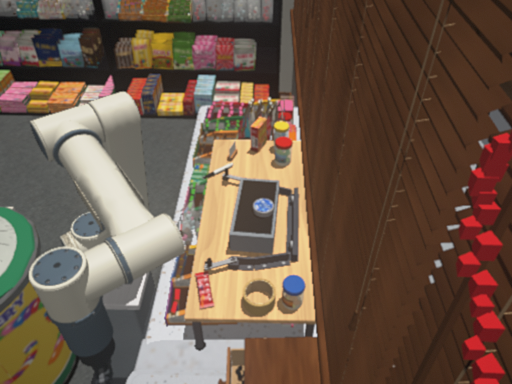

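View pics/wrist0.png

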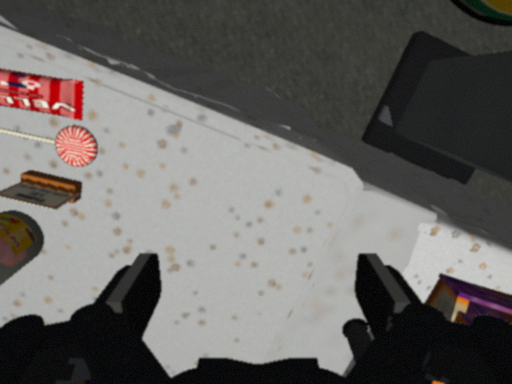

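```bash
cat > h.py <<'E'
import numpy as np, cv2
from rig import r, eyes
def K(p): return np.array([[p['fx'],0,p['cx']],[0,p['fy'],p['cy']],[0,0,1.]])
def w2c(p,s=None):
    if 'world_to_cam' in p: return p['world_to_cam']
    T=np.eye(4);T[:3,:3]=s['eef_rot'];T[:3,3]=s['tool_pos']
    return np.linalg.inv(T@p['hand_eye'])
def proj(p,pts,s=None):
    M=w2c(p,s); pts=np.atleast_2d(np.asarray(pts,float))
    return cv2.projectPoints(pts,cv2.Rodrigues(M[:3,:3])[0],M[:3,3],K(p),np.asarray(p['D']))[0][:,0]
def back(p,uv,z,s=None):
    M=w2c(p,s); uv=np.atleast_2d(np.asarray(uv,float))
    n=cv2.undistortPoints(uv[:,None],K(p),np.asarray(p['D']))[:,0]
    R=M[:3,:3];c=-R.T@M[:3,3]; d=np.c_[n,np.ones(len(n))]@R
    return c+d*((z-c[2])/d[:,2])[:,None]
def cam(n):
    s=r.read_state(); p=eyes.get_image(n); return p,s
E
python3 - <<'E'
from h import *
names="frame till_drawer keeper_left_post keeper_right_post keeper_left tin_on_top tub_red tub_yellow carton_orange price_card tub_blue tape bar marker".split()
for n in ["scene","side"]:
    p,s=cam(n)
    im=p['image'][:,:,::-1].copy()
    for t in names:
        o=eyes.regions_of(p,t)
        print(n,t,[(round(d['p'],2),[int(x) for x in d['bbox']]) for d in o[:3]])
    np.save(f"pics/{n}.npy",p['image'])
print(r.read_state()['clock'])
a=np.load("pics/scene.npy")[150:270,190:360,::-1]; cv2.imwrite("pics/sc1.png",cv2.resize(a,None,fx=4.7,fy=4.7,interpolation=cv2.INTER_CUBIC))
a=np.load("pics/side.npy")[160:320,180:320,::-1]; cv2.imwrite("pics/si1.png",cv2.resize(a,None,fx=3.7,fy=3.7,interpolation=cv2.INTER_CUBIC))
E
```

```text
scene frame [(0.97, [202, 162, 339, 258]), (0.72, [229, 157, 310, 238])]
scene till_drawer [(0.7, [220, 159, 310, 234]), (0.5, [313, 169, 338, 185]), (0.25, [204, 160, 342, 258])]
scene keeper_left_post [(0.59, [241, 231, 272, 257])]
scene keeper_right_post [(0.69, [314, 171, 337, 182]), (0.26, [200, 162, 338, 258]), (0.24, [152, 222, 187, 263])]
scene keeper_left [(0.74, [246, 235, 271, 256])]
scene tin_on_top [(0.66, [257, 164, 282, 181])]
scene tub_red [(0.73, [155, 222, 187, 263]), (0.65, [222, 159, 309, 232]), (0.16, [292, 143, 320, 168])]
scene tub_yellow [(0.76, [128, 240, 152, 295])]
scene carton_orange [(0.93, [145, 255, 193, 311])]
scene price_card [(0.71, [213, 274, 240, 312]), (0.21, [223, 161, 310, 235])]
scene tub_blue [(0.86, [277, 129, 293, 157])]
scene tape [(0.83, [294, 144, 318, 166])]
scene bar [(0.64, [337, 164, 353, 184]), (0.2, [243, 236, 274, 256])]
scene marker [(0.73, [143, 255, 190, 311]), (0.66, [235, 275, 295, 283]), (0.56, [275, 130, 292, 158])]
side frame [(0.82, [205, 166, 297, 270])]
side till_drawer [(0.84, [227, 181, 281, 255])]
side keeper_left_post [(0.63, [223, 170, 242, 181]), (0.41, [274, 139, 294, 162])]
side keeper_right_post [(0.49, [204, 255, 236, 267]), (0.34, [203, 169, 300, 272])]
side keeper_left []
side tin_on_top [(0.81, [253, 198, 272, 220]), (0.31, [274, 122, 288, 140])]
side tub_red [(0.72, [273, 139, 295, 166])]
side tub_yellow [(0.53, [270, 119, 291, 143])]
side carton_orange [(0.61, [250, 115, 265, 153]), (0.18, [286, 273, 302, 312])]
side price_card [(0.68, [230, 142, 238, 157])]
side tub_blue [(0.85, [283, 274, 304, 310])]
side tape [(0.67, [241, 275, 275, 315])]
side bar [(0.96, [194, 269, 215, 307])]
side marker [(0.5, [206, 166, 230, 178])]
1.65
```

View pics/sc1.png

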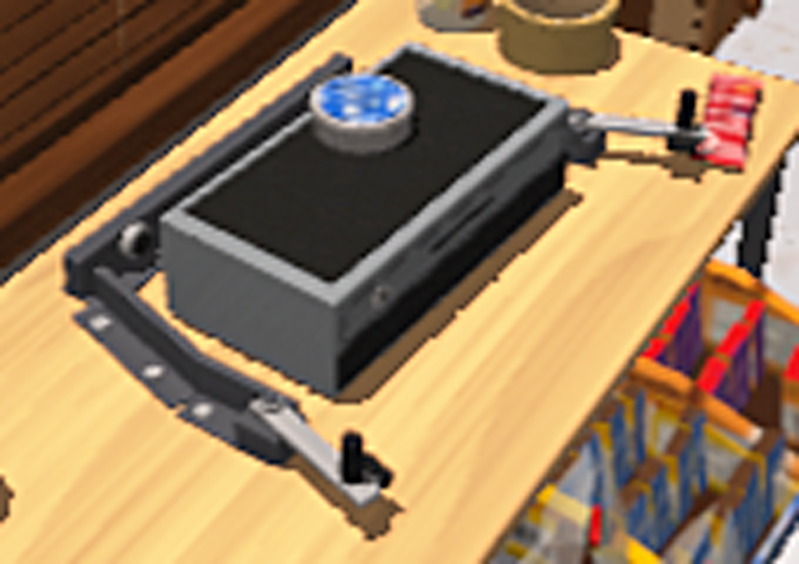

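View pics/si1.png

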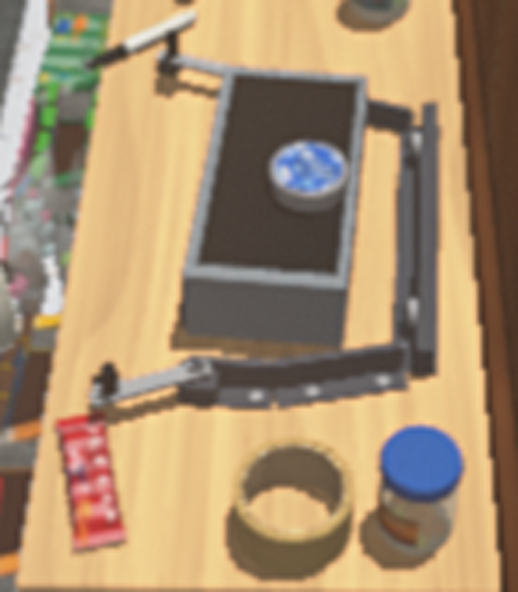

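Run:
```python
from h import *
ps=eyes.get_image("scene"); pd=eyes.get_image("side")
f=lambda L:np.array(L)/4.7+[190,150]
g=lambda L:np.array(L)/3.7+[180,160]
np.set_printoptions(precision=4,suppress=True)
print("scene drawer FL FR BL BR",back(ps,f([[335,295],[568,103],[163,213],[410,45]]),.282))
print("side  drawer",back(pd,g([[230,70],[187,270],[367,78],[350,277]]),.282))
print("scene pivots L R z~.226", back(ps,f([[270,405],[580,122]]),.232))
print("side pivots", back(pd,g([[230,68],[203,368]]),.232))
print("scene posts top", back(ps,f([[351,440],[688,97]]),.262))
print("side posts", back(pd,g([[172,37],[104,370]]),.262))
print("backbar ends top scene", back(ps,f([[70,265],[345,62]]),.234)); print(back(pd,g([[430,105],[427,372]]),.234))
print("tape,bar,marker",back(pd,g([[290,505],[90,480],[140,42]]),.21))
print("shelf", back(pd,[[195,140],[300,140],[310,320],[165,322]],.2))
```

```text
scene drawer FL FR BL BR [[ 0.4838  0.1718  0.282 ]
 [ 0.4598 -0.0845  0.282 ]
 [ 0.615   0.1629  0.282 ]
 [ 0.5878 -0.092   0.282 ]]
side  drawer [[ 0.489   0.1648  0.282 ]
 [ 0.4662 -0.0889  0.282 ]
 [ 0.6176  0.1565  0.282 ]
 [ 0.6001 -0.0935  0.282 ]]
scene pivots L R z~.226 [[ 0.4943  0.2247  0.232 ]
 [ 0.4714 -0.1383  0.232 ]]
side pivots [[ 0.4849  0.2263  0.232 ]
 [ 0.4815 -0.1503  0.232 ]]
scene posts top [[ 0.4245  0.2491  0.262 ]
 [ 0.4044 -0.1656  0.262 ]]
side posts [[ 0.4282  0.2365  0.262 ]
 [ 0.4061 -0.1782  0.262 ]]
backbar ends top scene [[ 0.6724  0.1896  0.234 ]
 [ 0.6555 -0.1134  0.234 ]]
[[ 0.68    0.1739  0.234 ]
 [ 0.6635 -0.1518  0.234 ]]
tape,bar,marker [[ 0.5549 -0.2644  0.21  ]
 [ 0.3986 -0.2448  0.21  ]
 [ 0.3888  0.2908  0.21  ]]
shelf [[ 0.2733  0.5056  0.2   ]
 [ 0.7125  0.5173  0.2   ]
 [ 0.6979 -0.3296  0.2   ]
 [ 0.3023 -0.3437  0.2   ]]
```

```bash
cat >> h.py <<'E'
from scipy.spatial.transform import Rotation as Ro
def Rt(yaw=0,tilt=0):
    # tool y = world x dir (yaw), tool z down; tilt>0 leans body back (to robot): fingers point forward-down
    R0=np.array([[0,1,0],[1,0,0],[0,0,-1.]])
    return Ro.from_euler('z',yaw).as_matrix()@Ro.from_euler('y',-tilt).as_matrix()@R0
def go(P,R=None,base=None,s=None):
    s=s or r.read_state(); T=s['eef_rot']; o=s['tool_pos'] if base is None else np.array(base)
    d=T.T@(np.array(P)-o)*100; w=np.zeros(3) if R is None else Ro.from_matrix(T.T@R).as_rotvec()
    print("dx %.2f dy %.2f dz %.2f  wx %.3f wy %.3f wz %.3f"%(*d,*w))
E
python3 - <<'E'
from h import *
print(Rt(0,0.2))
s=r.read_state(); p=s['tool_pos']
go([p[0],p[1],.42],Rt())
go([.42,.03,.42],Rt())
E
```

```text
[[ 0.          0.98006658  0.19866933]
 [ 1.          0.          0.        ]
 [ 0.          0.19866933 -0.98006658]]
dx 0.00 dy -0.00 dz -18.87  wx -0.000 wy -0.000 wz 0.386
dx 41.97 dy 40.04 dz -18.87  wx -0.000 wy -0.000 wz 0.386
```

Call:
{"fn": "servo_tool", "kwargs": {"increments": [{"dz": -5,"wz": 0.1,"jaw": 0},{"dz": -10,"wz": 0.2,"jaw": 0},{"dx": 2,"dy": 2,"dz": -15,"wz": 0.3,"jaw": 0},{"dx": 6,"dy": 5,"dz": -18,"wz": 0.386,"jaw": 0},{"dx": 10,"dy": 9,"dz": -18.9,"wz": 0.386,"jaw": 0},{"dx": 14,"dy": 12,"dz": -18.9,"wz": 0.386,"jaw": 0},{"dx": 17.5,"dy": 15.5,"dz": -18.9,"wz": 0.386,"jaw": 0},{"dx": 21,"dy": 19,"dz": -18.9,"wz": 0.386,"jaw": 0}]}}

```text
invalid input at $.increments[0]: expected keys dx, dy, dz, wx, wy, wz, jaw
```

Run:
```python
from h import *
s=r.read_state();print(s['clock'],s['tool_pos'],s['joint_positions'])
go([.42,.03,.42],Rt())
```

```text
1.75 [ 0.20699178 -0.50954451  0.23128255] [-9.00375283e-01  2.55093540e-01  1.08192421e-01 -6.62261953e-06
 -1.42391801e+00 -2.84615982e-01]
dx 41.97 dy 40.04 dz -18.87  wx -0.000 wy -0.000 wz 0.386
```

All keys are needed in every row.

Call:
{"fn": "servo_tool", "kwargs": {"increments": [{"dx": 0,"dy": 0,"dz": -5,"wx": 0,"wy": 0,"wz": 0.1,"jaw": 0},{"dx": 0,"dy": 0,"dz": -10,"wx": 0,"wy": 0,"wz": 0.2,"jaw": 0},{"dx": 2,"dy": 2,"dz": -15,"wx": 0,"wy": 0,"wz": 0.3,"jaw": 0},{"dx": 5,"dy": 5,"dz": -18,"wx": 0,"wy": 0,"wz": 0.386,"jaw": 0},{"dx": 9,"dy": 8,"dz": -18.9,"wx": 0,"wy": 0,"wz": 0.386,"jaw": 0},{"dx": 12.5,"dy": 11.5,"dz": -18.9,"wx": 0,"wy": 0,"wz": 0.386,"jaw": 0},{"dx": 16,"dy": 15,"dz": -18.9,"wx": 0,"wy": 0,"wz": 0.386,"jaw": 0},{"dx": 19.5,"dy": 18.5,"dz": -18.9,"wx": 0,"wy": 0,"wz": 0.386,"jaw": 0}]}}

```text
clock: 2.55
tool_pos: [0.3024, -0.2638, 0.4206]
eef_rot: [[0.001, 1.0, 0.001], [1.0, -0.001, -0.0], [-0.0, 0.001, -1.0]]
ft_force: [2.4, -0.5, 0.0]
width: -0.001
```

Run:
```python
from h import *
s=r.read_state();print(s['clock'],s['tool_pos'],s['joint_positions'])
go([.42,.03,.42],Rt())
```

```text
2.55 [ 0.30243801 -0.26380204  0.4205669 ] [-3.22431253e-01 -2.72702388e-02  2.61069210e-01 -7.72843691e-05
 -1.85807221e+00 -1.24919005e+00]
dx 29.39 dy 11.73 dz 0.06  wx 0.001 wy 0.000 wz -0.001
```

Call:
{"fn": "servo_tool", "kwargs": {"increments": [{"dx": 4.5,"dy": 1.5,"dz": 0,"wx": 0,"wy": 0,"wz": 0,"jaw": 0},{"dx": 9,"dy": 3.5,"dz": 0,"wx": 0,"wy": 0,"wz": 0,"jaw": 0},{"dx": 13.5,"dy": 5.5,"dz": 0,"wx": 0,"wy": 0,"wz": 0,"jaw": 0},{"dx": 18,"dy": 7.5,"dz": 0,"wx": 0,"wy": 0,"wz": 0,"jaw": 0},{"dx": 22,"dy": 9.5,"dz": 0,"wx": 0,"wy": 0,"wz": 0,"jaw": 0},{"dx": 26,"dy": 11,"dz": 0,"wx": 0,"wy": 0,"wz": 0,"jaw": 0},{"dx": 29,"dy": 11.7,"dz": 0,"wx": 0,"wy": 0,"wz": 0,"jaw": 0},{"dx": 29,"dy": 11.7,"dz": 0,"wx": 0,"wy": 0,"wz": 0,"jaw": 0}]}}

```text
clock: 3.35
tool_pos: [0.42, 0.0274, 0.4192]
eef_rot: [[-0.004, 1.0, -0.002], [1.0, 0.004, 0.0], [0.0, -0.002, -1.0]]
ft_force: [-0.1, -0.6, 0.6]
width: -0.0
```

Run:
```python
from h import *
p,s=cam("wrist"); print(s['clock'],s['tool_pos'],s['ft_force'])
import pickle; pickle.dump((p,s),open("pics/w1.pkl","wb"))
cv2.imwrite("pics/w1.png",cv2.resize(p['image'][:,:,::-1],None,fx=1.55,fy=1.55,interpolation=cv2.INTER_CUBIC))
```

```text
3.35 [0.42001769 0.02744637 0.41915602] [-0.10871015 -0.56990401  0.56192849]
```

View pics/w1.png

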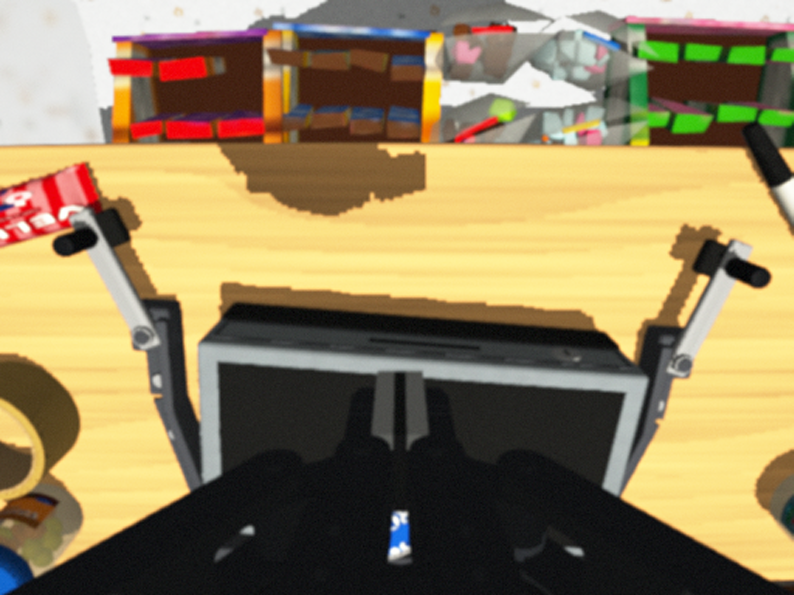

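Run:
```python
from h import *
import pickle; p,s=pickle.load(open("pics/w1.pkl","rb"))
im=p['image'][:,:,::-1]
def crop(x0,y0,x1,y1,n,f): cv2.imwrite(n,cv2.resize(im[y0:y1,x0:x1],None,fx=f,fy=f,interpolation=cv2.INTER_CUBIC))
a=im[120:330,20:170]; b=im[120:330,370:512]
c=np.hstack([a,b]); cv2.imwrite("pics/w1c.png",cv2.resize(c,None,fx=2.7,fy=2.7,interpolation=cv2.INTER_CUBIC))
```

```text
(no output)
```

View pics/w1c.png

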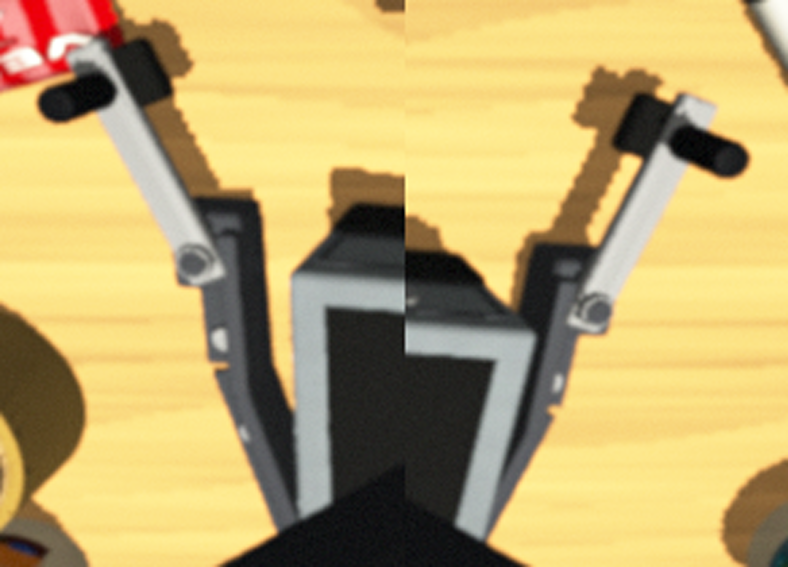

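Run:
```python
from h import *
np.set_printoptions(precision=4,suppress=True)
import pickle; p,s=pickle.load(open("pics/w1.pkl","rb"))
l=lambda L:np.array(L)/2.7+[20,120]
q=lambda L:np.array(L)/2.7+[220,120]
R=back(p,l([[194,262]]),.234,s)[0];L=back(p,q([[596,310]]),.234,s)[0]
print("piv",R,L,np.linalg.norm(L-R))
y=(L-R)[:2]/np.linalg.norm((L-R)[:2]); x=np.array([y[1],-y[0]]); O=(L+R)[:2]/2+x*.026
print("frame O",O,"yaw",np.arctan2(x[1],x[0]))
FR=back(p,l([[294,274]]),.282,s)[0];FL=back(p,q([[533,334]]),.282,s)[0]
print("drawer",FR,FL,np.linalg.norm(FL-FR))
yd=(FL-FR)[:2]/np.linalg.norm((FL-FR)[:2]); xd=np.array([yd[1],-yd[0]]); C=(FL+FR)[:2]/2+xd*.07
print("C",C,"yaw",np.arctan2(xd[1],xd[0]))
for n,v in (("frontmid",(FL+FR)[:2]/2),("C",C),("FL",FL[:2]),("FR",FR[:2])):
    print(n,(v-O)@x,(v-O)@y)
for n,t,b,P in (("R",l([[60,103]]),l([[103,90]]),R),("L",q([[733,160]]),q([[682,140]]),L)):
    a=back(p,t,.262,s)[0];bb=back(p,b,.232,s)[0]
    v=a[:2]-P[:2]; print(n,"post",a,bb,np.linalg.norm(v),"dir(frame) deg",np.degrees(np.arctan2(v@y,v@x)))
```

```text
piv [ 0.4751 -0.1474  0.234 ] [0.4942 0.222  0.234 ] 0.369870216875541
frame O [0.5106 0.036 ] yaw -0.05161052523748225
drawer [ 0.4596 -0.0888  0.282 ] [0.4807 0.1727 0.282 ] 0.2623613623945783
C [0.5399 0.0363] yaw -0.08055739172237036
frontmid -0.04070795194313579 0.0038632672925102206
C 0.029262722866857643 0.001837269603924745
FL -0.03691121255895327 0.13498899279835216
FR -0.044504691327318296 -0.12726245821333174
R post [ 0.4063 -0.1706  0.262 ] [ 0.4078 -0.173   0.232 ] 0.07264386325985499 dir(frame) deg -158.39428625591802
L post [0.4246 0.2443 0.262 ] [0.4251 0.2446 0.232 ] 0.07308839153607463 dir(frame) deg 165.193128143685
```

```bash
cat >> h.py <<'E'
O=np.array([.5106,.0360]); YF=-.0516
RF=Rt(YF,.2)
def f2w(x,y,z=0): c,s_=np.cos(YF),np.sin(YF); return np.array([O[0]+c*x-s_*y,O[1]+s_*x+c*y,.2+z])
def w2f(P): c,s_=np.cos(YF),np.sin(YF); d=np.array(P)[:2]-O; return np.array([c*d[0]+s_*d[1],-s_*d[0]+c*d[1]])
def st():
    s=r.read_state(); print("t %.2f"%s['clock'],"frame xy mm",np.round(w2f(s['tool_pos'])*1000,1),"z",round(s['tool_pos'][2],4),"F",np.round(s['ft_force'],1),"Ffx %.1f"%(np.cos(YF)*s['ft_force'][0]+np.sin(YF)*s['ft_force'][1])); return s
E
python3 - <<'E'
from h import *
pd=eyes.get_image("side"); o=eyes.regions_of(pd,"tin_on_top")[0]['bbox']; c=back(pd,[[(o[0]+o[2])/2,(o[1]+o[3])/2]],.2935)[0]
print("tin",c,w2f(c),"drawer front ~-41")
print(w2f([.461,-.076]))
go(f2w(-.095,-.115,.10),RF)
go(f2w(-.080,-.115,.031),RF)
E
```

```text
tin [0.56477752 0.00734645 0.2935    ] [ 0.05558328 -0.02582109] drawer front ~-41
[-0.04375735 -0.11440915]
dx -9.81 dy -0.96 dz 12.05  wx -0.200 wy -0.005 wz 0.052
dx -9.88 dy 0.53 dz 18.95  wx -0.200 wy -0.005 wz 0.052
```

Call:
{"fn": "servo_tool", "kwargs": {"increments": [{"dx": -4,"dy": -0.5,"dz": 1,"wx": -0.1,"wy": 0,"wz": 0.026,"jaw": 0},{"dx": -7.5,"dy": -1,"dz": 4,"wx": -0.2,"wy": -0.005,"wz": 0.052,"jaw": 0},{"dx": -9.8,"dy": -1,"dz": 8,"wx": -0.2,"wy": -0.005,"wz": 0.052,"jaw": 0},{"dx": -9.9,"dy": -1,"dz": 12,"wx": -0.2,"wy": -0.005,"wz": 0.052,"jaw": 0},{"dx": -9.9,"dy": -0.3,"dz": 15.5,"wx": -0.2,"wy": -0.005,"wz": 0.052,"jaw": 0},{"dx": -9.9,"dy": 0.3,"dz": 18,"wx": -0.2,"wy": -0.005,"wz": 0.052,"jaw": 0},{"dx": -9.9,"dy": 0.5,"dz": 18.9,"wx": -0.2,"wy": -0.005,"wz": 0.052,"jaw": 0},{"dx": -9.9,"dy": 0.5,"dz": 18.9,"wx": -0.2,"wy": -0.005,"wz": 0.052,"jaw": 0}]}}

```text
clock: 4.3
tool_pos: [0.4238, -0.0755, 0.2309]
eef_rot: [[0.054, 0.979, 0.197], [0.999, -0.053, -0.011], [-0.0, 0.197, -0.98]]
ft_force: [-0.3, -0.5, -0.2]
width: -0.004
```

Run:
```python
from h import *
st()
p,s=cam("wrist"); cv2.imwrite("pics/w2.png",cv2.resize(p['image'][:,:,::-1],None,fx=1.4,fy=1.4))
go(f2w(-.070,-.115,.031),RF)
```

```text
t 4.30 frame xy mm [ -80.9 -115.8] z 0.2309 F [-0.3 -0.5 -0.2] Ffx -0.2
dx 0.06 dy 0.97 dz 0.33  wx 0.001 wy 0.001 wz -0.002
```

View pics/w2.png

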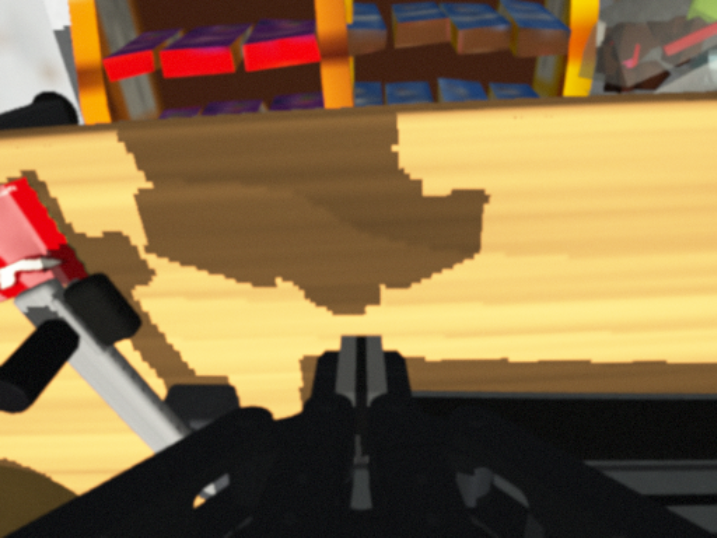

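Call:
{"fn": "servo_tool", "kwargs": {"increments": [{"dx": 0,"dy": 0.35,"dz": 0.07,"wx": 0,"wy": 0,"wz": 0,"jaw": 0},{"dx": 0,"dy": 0.7,"dz": 0.14,"wx": 0,"wy": 0,"wz": 0,"jaw": 0},{"dx": 0,"dy": 1.0,"dz": 0.2,"wx": 0,"wy": 0,"wz": 0,"jaw": 0},{"dx": 0,"dy": 1.2,"dz": 0.24,"wx": 0,"wy": 0,"wz": 0,"jaw": 0},{"dx": 0,"dy": 1.35,"dz": 0.27,"wx": 0,"wy": 0,"wz": 0,"jaw": 0},{"dx": 0,"dy": 1.5,"dz": 0.3,"wx": 0,"wy": 0,"wz": 0,"jaw": 0},{"dx": 0,"dy": 1.6,"dz": 0.32,"wx": 0,"wy": 0,"wz": 0,"jaw": 0},{"dx": 0,"dy": 1.7,"dz": 0.34,"wx": 0,"wy": 0,"wz": 0,"jaw": 0}]}}

```text
clock: 5.15
tool_pos: [0.4417, -0.0755, 0.2313]
eef_rot: [[0.052, 0.979, 0.198], [0.999, -0.051, -0.01], [0.0, 0.199, -0.98]]
ft_force: [-0.2, 0.8, 0.0]
width: -0.001
```

Call:
{"fn": "servo_tool", "kwargs": {"increments": [{"dx": 0,"dy": 0.1,"dz": 0.02,"wx": 0,"wy": 0,"wz": 0,"jaw": 0},{"dx": 0,"dy": 0.2,"dz": 0.04,"wx": 0,"wy": 0,"wz": 0,"jaw": 0},{"dx": 0,"dy": 0.3,"dz": 0.06,"wx": 0,"wy": 0,"wz": 0,"jaw": 0},{"dx": 0,"dy": 0.4,"dz": 0.08,"wx": 0,"wy": 0,"wz": 0,"jaw": 0}]}}

```text
clock: 5.55
tool_pos: [0.4459, -0.0757, 0.2314]
eef_rot: [[0.052, 0.979, 0.198], [0.999, -0.051, -0.01], [0.0, 0.199, -0.98]]
ft_force: [-0.4, 0.4, 0.5]
width: 0.001
```

Run:
```python
from h import *
st()
```

```text
t 5.55 frame xy mm [ -58.9 -114.9] z 0.2314 F [-0.4  0.4  0.5] Ffx -0.4
```

Call:
{"fn": "servo_tool", "kwargs": {"increments": [{"dx": 0,"dy": 0.08,"dz": 0.016,"wx": 0,"wy": 0,"wz": 0,"jaw": 0},{"dx": 0,"dy": 0.16,"dz": 0.032,"wx": 0,"wy": 0,"wz": 0,"jaw": 0},{"dx": 0,"dy": 0.24,"dz": 0.048,"wx": 0,"wy": 0,"wz": 0,"jaw": 0},{"dx": 0,"dy": 0.32,"dz": 0.064,"wx": 0,"wy": 0,"wz": 0,"jaw": 0},{"dx": 0,"dy": 0.4,"dz": 0.08,"wx": 0,"wy": 0,"wz": 0,"jaw": 0}]}}

```text
clock: 6.05
tool_pos: [0.4481, -0.0761, 0.231]
eef_rot: [[0.053, 0.979, 0.195], [0.999, -0.052, -0.01], [-0.0, 0.195, -0.981]]
ft_force: [-11.3, 2.4, 7.6]
width: -0.004
```

Call:
{"fn": "servo_tool", "kwargs": {"increments": [{"dx": 0,"dy": 0.08,"dz": 0.016,"wx": 0,"wy": 0,"wz": 0,"jaw": 0},{"dx": 0,"dy": 0.16,"dz": 0.032,"wx": 0,"wy": 0,"wz": 0,"jaw": 0},{"dx": 0,"dy": 0.24,"dz": 0.048,"wx": 0,"wy": 0,"wz": 0,"jaw": 0},{"dx": 0,"dy": 0.32,"dz": 0.064,"wx": 0,"wy": 0,"wz": 0,"jaw": 0}]}}

```text
clock: 6.45
tool_pos: [0.4498, -0.0769, 0.2309]
eef_rot: [[0.053, 0.98, 0.192], [0.999, -0.052, -0.011], [-0.001, 0.192, -0.981]]
ft_force: [-15.5, 1.6, 9.9]
width: 0.003
```

Call:
{"fn": "servo_tool", "kwargs": {"increments": [{"dx": 0,"dy": 0.0,"dz": -0.1,"wx": 0,"wy": 0,"wz": 0,"jaw": 0}]}}

```text
clock: 6.55
tool_pos: [0.4499, -0.0768, 0.2314]
eef_rot: [[0.053, 0.98, 0.192], [0.999, -0.052, -0.011], [-0.001, 0.193, -0.981]]
ft_force: [-9.6, -0.3, 1.3]
width: 0.002
```

Call:
{"fn": "servo_tool", "kwargs": {"increments": [{"dx": 0,"dy": 0.08,"dz": 0.01,"wx": 0,"wy": 0,"wz": 0,"jaw": 0},{"dx": 0,"dy": 0.16,"dz": 0.02,"wx": 0,"wy": 0,"wz": 0,"jaw": 0},{"dx": 0,"dy": 0.24,"dz": 0.03,"wx": 0,"wy": 0,"wz": 0,"jaw": 0},{"dx": 0,"dy": 0.32,"dz": 0.04,"wx": 0,"wy": 0,"wz": 0,"jaw": 0}]}}

```text
clock: 6.95
tool_pos: [0.4521, -0.0777, 0.2312]
eef_rot: [[0.053, 0.98, 0.19], [0.999, -0.052, -0.013], [-0.003, 0.19, -0.982]]
ft_force: [-14.9, -1.9, 6.1]
width: -0.002
```

Call:
{"fn": "servo_tool", "kwargs": {"increments": [{"dx": 0,"dy": 0.05,"dz": -0.04,"wx": 0,"wy": 0,"wz": 0,"jaw": 0},{"dx": 0,"dy": 0.13,"dz": -0.04,"wx": 0,"wy": 0,"wz": 0,"jaw": 0},{"dx": 0,"dy": 0.21,"dz": -0.03,"wx": 0,"wy": 0,"wz": 0,"jaw": 0}]}}

```text
clock: 7.25
tool_pos: [0.4537, -0.0782, 0.2314]
eef_rot: [[0.054, 0.981, 0.188], [0.999, -0.052, -0.013], [-0.003, 0.189, -0.982]]
ft_force: [-14.1, -4.0, 2.9]
width: -0.004
```

Call:
{"fn": "servo_tool", "kwargs": {"increments": [{"dx": -0.1,"dy": 0.05,"dz": 0.0,"wx": 0,"wy": 0,"wz": 0,"jaw": 0},{"dx": -0.13,"dy": 0.13,"dz": 0.01,"wx": 0,"wy": 0,"wz": 0,"jaw": 0},{"dx": -0.16,"dy": 0.21,"dz": 0.02,"wx": 0,"wy": 0,"wz": 0,"jaw": 0},{"dx": -0.19,"dy": 0.29,"dz": 0.03,"wx": 0,"wy": 0,"wz": 0,"jaw": 0}]}}

```text
clock: 7.65
tool_pos: [0.4567, -0.0797, 0.2315]
eef_rot: [[0.054, 0.981, 0.189], [0.999, -0.052, -0.012], [-0.002, 0.189, -0.982]]
ft_force: [-12.2, -1.9, 2.6]
width: 0.001
```

Run:
```python
from h import *
s=st(); print(s['wrist_torque'])
```

```text
t 7.65 frame xy mm [ -47.8 -118.3] z 0.2315 F [-12.2  -1.9   2.6] Ffx -12.1
[-0.8595134   4.74095161 -0.21059439]
```

Call:
{"fn": "servo_tool", "kwargs": {"increments": [{"dx": -0.03,"dy": 0.08,"dz": 0.01,"wx": 0,"wy": 0,"wz": 0,"jaw": 0},{"dx": -0.06,"dy": 0.16,"dz": 0.02,"wx": 0,"wy": 0,"wz": 0,"jaw": 0},{"dx": -0.09,"dy": 0.24,"dz": 0.03,"wx": 0,"wy": 0,"wz": 0,"jaw": 0},{"dx": -0.12,"dy": 0.32,"dz": 0.04,"wx": 0,"wy": 0,"wz": 0,"jaw": 0},{"dx": -0.15,"dy": 0.4,"dz": 0.05,"wx": 0,"wy": 0,"wz": 0,"jaw": 0}]}}

```text
clock: 8.15
tool_pos: [0.4606, -0.0815, 0.2316]
eef_rot: [[0.054, 0.981, 0.188], [0.999, -0.052, -0.013], [-0.003, 0.189, -0.982]]
ft_force: [-10.8, -3.3, 0.4]
width: -0.002
```

Steady at about 11 N. Continue.

Call:
{"fn": "servo_tool", "kwargs": {"increments": [{"dx": -0.05,"dy": 0.1,"dz": 0.015,"wx": 0,"wy": 0,"wz": 0,"jaw": 0},{"dx": -0.1,"dy": 0.2,"dz": 0.03,"wx": 0,"wy": 0,"wz": 0,"jaw": 0},{"dx": -0.14,"dy": 0.3,"dz": 0.045,"wx": 0,"wy": 0,"wz": 0,"jaw": 0},{"dx": -0.18,"dy": 0.4,"dz": 0.06,"wx": 0,"wy": 0,"wz": 0,"jaw": 0},{"dx": -0.22,"dy": 0.5,"dz": 0.075,"wx": 0,"wy": 0,"wz": 0,"jaw": 0},{"dx": -0.26,"dy": 0.6,"dz": 0.09,"wx": 0,"wy": 0,"wz": 0,"jaw": 0},{"dx": -0.3,"dy": 0.7,"dz": 0.105,"wx": 0,"wy": 0,"wz": 0,"jaw": 0}]}}

```text
clock: 8.85
tool_pos: [0.4675, -0.0849, 0.2316]
eef_rot: [[0.054, 0.981, 0.188], [0.999, -0.052, -0.013], [-0.003, 0.188, -0.982]]
ft_force: [-10.1, -3.5, -1.1]
width: 0.005
```

Run:
```python
from h import *
st()
pd=eyes.get_image("side"); cv2.imwrite("pics/s2.png",cv2.resize(pd['image'][160:320,180:320,::-1],None,fx=3.7,fy=3.7,interpolation=cv2.INTER_CUBIC))
pd=eyes.get_image("scene"); cv2.imwrite("pics/c2.png",cv2.resize(pd['image'][150:270,190:360,::-1],None,fx=4.7,fy=4.7,interpolation=cv2.INTER_CUBIC))
```

```text
t 8.85 frame xy mm [ -36.8 -123. ] z 0.2316 F [-10.1  -3.5  -1.1] Ffx -9.9
```

View pics/s2.png

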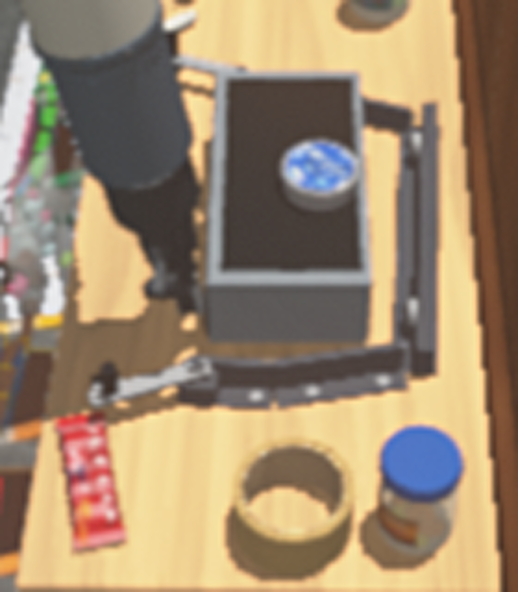

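View pics/c2.png

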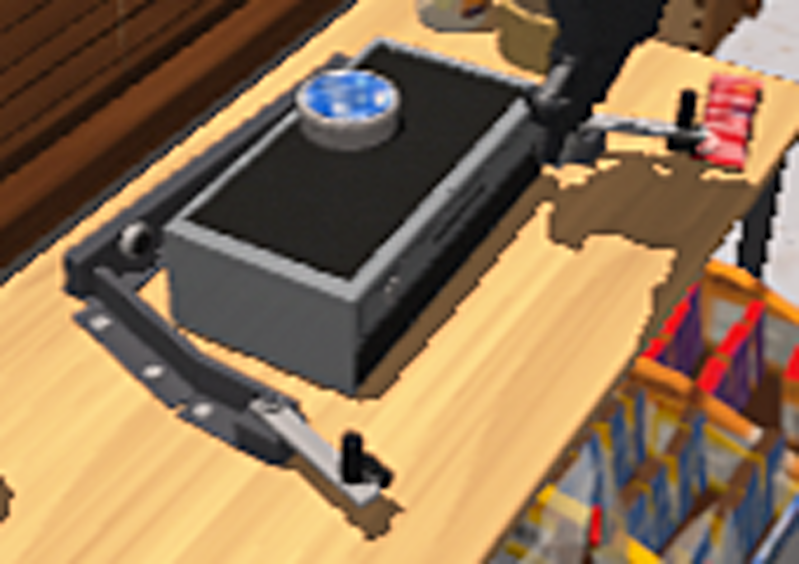

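Call:
{"fn": "servo_tool", "kwargs": {"increments": [{"dx": 0.1,"dy": -0.6,"dz": -0.12,"wx": 0,"wy": 0,"wz": 0,"jaw": 0},{"dx": 0.3,"dy": -2,"dz": -0.4,"wx": 0,"wy": 0,"wz": 0,"jaw": 0},{"dx": 4,"dy": -3.1,"dz": -0.6,"wx": 0,"wy": 0,"wz": 0,"jaw": 0},{"dx": 8.5,"dy": -3.3,"dz": -0.65,"wx": 0,"wy": 0,"wz": 0,"jaw": 0},{"dx": 13,"dy": -3.3,"dz": -0.65,"wx": 0,"wy": 0,"wz": 0,"jaw": 0},{"dx": 17.5,"dy": -3.3,"dz": -0.65,"wx": 0,"wy": 0,"wz": 0,"jaw": 0},{"dx": 21.5,"dy": -3.3,"dz": -0.65,"wx": 0,"wy": 0,"wz": 0,"jaw": 0},{"dx": 23.7,"dy": -3.3,"dz": -0.65,"wx": 0,"wy": 0,"wz": 0,"jaw": 0}]}}

```text
clock: 9.75
tool_pos: [0.4507, 0.1582, 0.2344]
eef_rot: [[0.05, 0.979, 0.2], [0.999, -0.049, -0.008], [0.002, 0.2, -0.98]]
ft_force: [-0.4, -1.0, 0.0]
width: 0.002
```

Run:
```python
from h import *
st()
go(f2w(-.060,.114,.031),RF)
```

```text
t 9.75 frame xy mm [-66.1 119. ] z 0.2344 F [-0.4 -1.   0. ] Ffx -0.4
dx -0.50 dy 0.53 dz 0.46  wx 0.001 wy -0.002 wz 0.002
```

Call:
{"fn": "servo_tool", "kwargs": {"increments": [{"dx": -0.25,"dy": 0.25,"dz": 0.2,"wx": 0,"wy": 0,"wz": 0,"jaw": 0},{"dx": -0.5,"dy": 0.5,"dz": 0.4,"wx": 0,"wy": 0,"wz": 0,"jaw": 0},{"dx": -0.5,"dy": 0.65,"dz": 0.45,"wx": 0,"wy": 0,"wz": 0,"jaw": 0},{"dx": -0.5,"dy": 0.75,"dz": 0.45,"wx": 0,"wy": 0,"wz": 0,"jaw": 0},{"dx": -0.5,"dy": 0.85,"dz": 0.45,"wx": 0,"wy": 0,"wz": 0,"jaw": 0},{"dx": -0.5,"dy": 0.95,"dz": 0.45,"wx": 0,"wy": 0,"wz": 0,"jaw": 0}]}}

```text
clock: 10.35
tool_pos: [0.4604, 0.1488, 0.2316]
eef_rot: [[0.053, 0.979, 0.198], [0.999, -0.052, -0.01], [0.0, 0.198, -0.98]]
ft_force: [-2.4, -0.2, 1.2]
width: -0.0
```

Call:
{"fn": "servo_tool", "kwargs": {"increments": [{"dx": 0,"dy": 0.08,"dz": 0.0,"wx": 0,"wy": 0,"wz": 0,"jaw": 0},{"dx": 0,"dy": 0.16,"dz": 0.0,"wx": 0,"wy": 0,"wz": 0,"jaw": 0},{"dx": 0,"dy": 0.24,"dz": 0.0,"wx": 0,"wy": 0,"wz": 0,"jaw": 0}]}}

```text
clock: 10.65
tool_pos: [0.461, 0.1489, 0.2314]
eef_rot: [[0.053, 0.979, 0.195], [0.999, -0.052, -0.01], [-0.0, 0.195, -0.981]]
ft_force: [-12.4, 1.0, 5.0]
width: -0.001
```

Call:
{"fn": "servo_tool", "kwargs": {"increments": [{"dx": 0.04,"dy": 0.06,"dz": -0.05,"wx": 0,"wy": 0,"wz": 0,"jaw": 0},{"dx": 0.08,"dy": 0.14,"dz": -0.05,"wx": 0,"wy": 0,"wz": 0,"jaw": 0},{"dx": 0.12,"dy": 0.22,"dz": -0.04,"wx": 0,"wy": 0,"wz": 0,"jaw": 0},{"dx": 0.16,"dy": 0.3,"dz": -0.03,"wx": 0,"wy": 0,"wz": 0,"jaw": 0}]}}

```text
clock: 11.05
tool_pos: [0.4632, 0.1501, 0.2316]
eef_rot: [[0.053, 0.98, 0.193], [0.999, -0.052, -0.011], [-0.001, 0.193, -0.981]]
ft_force: [-11.6, 0.4, 3.9]
width: -0.003
```

Call:
{"fn": "servo_tool", "kwargs": {"increments": [{"dx": 0.04,"dy": 0.08,"dz": -0.02,"wx": 0,"wy": 0,"wz": 0,"jaw": 0},{"dx": 0.08,"dy": 0.16,"dz": -0.02,"wx": 0,"wy": 0,"wz": 0,"jaw": 0},{"dx": 0.12,"dy": 0.26,"dz": -0.01,"wx": 0,"wy": 0,"wz": 0,"jaw": 0},{"dx": 0.16,"dy": 0.36,"dz": 0.0,"wx": 0,"wy": 0,"wz": 0,"jaw": 0},{"dx": 0.2,"dy": 0.46,"dz": 0.01,"wx": 0,"wy": 0,"wz": 0,"jaw": 0},{"dx": 0.24,"dy": 0.56,"dz": 0.02,"wx": 0,"wy": 0,"wz": 0,"jaw": 0},{"dx": 0.28,"dy": 0.66,"dz": 0.03,"wx": 0,"wy": 0,"wz": 0,"jaw": 0},{"dx": 0.32,"dy": 0.76,"dz": 0.045,"wx": 0,"wy": 0,"wz": 0,"jaw": 0}]}}

```text
clock: 11.85
tool_pos: [0.4707, 0.1538, 0.232]
eef_rot: [[0.053, 0.98, 0.192], [0.999, -0.052, -0.01], [0.0, 0.192, -0.981]]
ft_force: [-10.8, 4.2, -0.1]
width: 0.003
```

Call:
{"fn": "servo_tool", "kwargs": {"increments": [{"dx": 0.05,"dy": 0.1,"dz": 0.015,"wx": 0,"wy": 0,"wz": 0,"jaw": 0},{"dx": 0.1,"dy": 0.2,"dz": 0.03,"wx": 0,"wy": 0,"wz": 0,"jaw": 0},{"dx": 0.15,"dy": 0.3,"dz": 0.05,"wx": 0,"wy": 0,"wz": 0,"jaw": 0},{"dx": 0.2,"dy": 0.4,"dz": 0.07,"wx": 0,"wy": 0,"wz": 0,"jaw": 0},{"dx": 0.24,"dy": 0.5,"dz": 0.09,"wx": 0,"wy": 0,"wz": 0,"jaw": 0},{"dx": 0.28,"dy": 0.6,"dz": 0.105,"wx": 0,"wy": 0,"wz": 0,"jaw": 0},{"dx": 0.32,"dy": 0.7,"dz": 0.12,"wx": 0,"wy": 0,"wz": 0,"jaw": 0},{"dx": 0.36,"dy": 0.8,"dz": 0.14,"wx": 0,"wy": 0,"wz": 0,"jaw": 0}]}}

```text
clock: 12.65
tool_pos: [0.479, 0.1575, 0.232]
eef_rot: [[0.052, 0.98, 0.192], [0.999, -0.052, -0.009], [0.001, 0.192, -0.981]]
ft_force: [-10.4, 5.8, -0.8]
width: -0.003
```

Run:
```python
from h import *
st()
```

```text
t 12.65 frame xy mm [-37.8 119.7] z 0.232 F [-10.4   5.8  -0.8] Ffx -10.7
```

Call:
{"fn": "servo_tool", "kwargs": {"increments": [{"dx": 0.08,"dy": 0.1,"dz": 0.02,"wx": 0,"wy": 0,"wz": 0,"jaw": 0},{"dx": 0.15,"dy": 0.2,"dz": 0.04,"wx": 0,"wy": 0,"wz": 0,"jaw": 0},{"dx": 0.21,"dy": 0.3,"dz": 0.06,"wx": 0,"wy": 0,"wz": 0,"jaw": 0},{"dx": 0.26,"dy": 0.4,"dz": 0.08,"wx": 0,"wy": 0,"wz": 0,"jaw": 0},{"dx": 0.31,"dy": 0.5,"dz": 0.1,"wx": 0,"wy": 0,"wz": 0,"jaw": 0},{"dx": 0.36,"dy": 0.6,"dz": 0.12,"wx": 0,"wy": 0,"wz": 0,"jaw": 0},{"dx": 0.41,"dy": 0.7,"dz": 0.14,"wx": 0,"wy": 0,"wz": 0,"jaw": 0},{"dx": 0.46,"dy": 0.8,"dz": 0.16,"wx": 0,"wy": 0,"wz": 0,"jaw": 0}]}}

```text
clock: 13.45
tool_pos: [0.4875, 0.1613, 0.232]
eef_rot: [[0.053, 0.98, 0.192], [0.999, -0.052, -0.01], [0.0, 0.192, -0.981]]
ft_force: [-10.3, 3.7, -1.1]
width: 0.004
```

Run:
```python
from h import *
st()
pd=eyes.get_image("side"); cv2.imwrite("pics/s3.png",cv2.resize(pd['image'][160:320,180:320,::-1],None,fx=3.7,fy=3.7,interpolation=cv2.INTER_CUBIC))
```

```text
t 13.45 frame xy mm [-29.6 123.9] z 0.232 F [-10.3   3.7  -1.1] Ffx -10.5
```

View pics/s3.png

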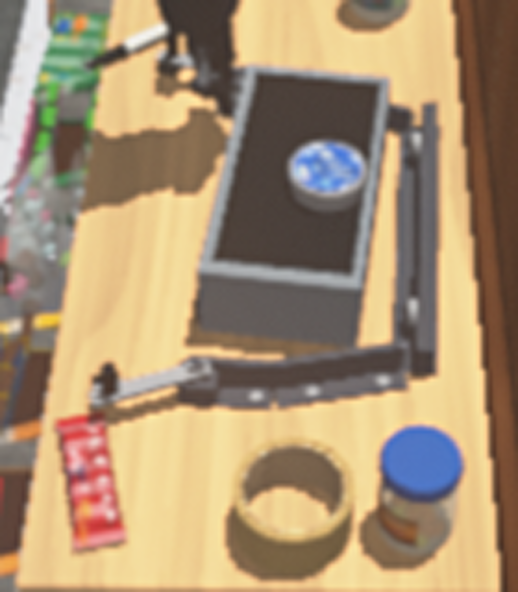

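Call:
{"fn": "servo_tool", "kwargs": {"increments": [{"dx": -0.1,"dy": -0.6,"dz": -0.1,"wx": 0,"wy": 0,"wz": 0,"jaw": 0},{"dx": -0.3,"dy": -2,"dz": -0.25,"wx": 0,"wy": 0,"wz": 0,"jaw": 0},{"dx": -4,"dy": -3.1,"dz": -0.4,"wx": 0,"wy": 0,"wz": 0,"jaw": 0},{"dx": -8.5,"dy": -3.2,"dz": -0.45,"wx": 0,"wy": 0,"wz": 0,"jaw": 0},{"dx": -13,"dy": -3.2,"dz": -0.45,"wx": 0,"wy": 0,"wz": 0,"jaw": 0},{"dx": -17.5,"dy": -3.2,"dz": -0.45,"wx": 0,"wy": 0,"wz": 0,"jaw": 0},{"dx": -21.5,"dy": -3.1,"dz": -0.45,"wx": 0,"wy": 0,"wz": 0,"jaw": 0},{"dx": -23.7,"dy": -2.9,"dz": -0.45,"wx": 0,"wy": 0,"wz": 0,"jaw": 0}]}}

```text
clock: 14.3
tool_pos: [0.4482, -0.0769, 0.2338]
eef_rot: [[0.054, 0.978, 0.201], [0.999, -0.053, -0.011], [-0.0, 0.201, -0.98]]
ft_force: [0.9, -0.1, -0.5]
width: 0.001
```

Run:
```python
from h import *
st()
go(f2w(-.047,-.112,.032),RF)
```

```text
t 14.30 frame xy mm [ -56.5 -116. ] z 0.2338 F [ 0.9 -0.1 -0.5] Ffx 0.9
dx 0.40 dy 0.89 dz 0.36  wx 0.002 wy 0.001 wz -0.002
```

Call:
{"fn": "servo_tool", "kwargs": {"increments": [{"dx": 0.1,"dy": 0.3,"dz": 0.15,"wx": 0,"wy": 0,"wz": 0,"jaw": 0},{"dx": 0.2,"dy": 0.55,"dz": 0.3,"wx": 0,"wy": 0,"wz": 0,"jaw": 0},{"dx": 0.3,"dy": 0.7,"dz": 0.3,"wx": 0,"wy": 0,"wz": 0,"jaw": 0},{"dx": 0.3,"dy": 0.8,"dz": 0.3,"wx": 0,"wy": 0,"wz": 0,"jaw": 0},{"dx": 0.3,"dy": 0.9,"dz": 0.3,"wx": 0,"wy": 0,"wz": 0,"jaw": 0},{"dx": 0.3,"dy": 1.0,"dz": 0.3,"wx": 0,"wy": 0,"wz": 0,"jaw": 0}]}}

```text
clock: 14.9
tool_pos: [0.4592, -0.0713, 0.232]
eef_rot: [[0.051, 0.979, 0.199], [0.999, -0.05, -0.01], [0.0, 0.199, -0.98]]
ft_force: [0.3, 0.7, -0.4]
width: -0.002
```

Call:
{"fn": "servo_tool", "kwargs": {"increments": [{"dx": 0,"dy": 0.08,"dz": 0.0,"wx": 0,"wy": 0,"wz": 0,"jaw": 0},{"dx": 0,"dy": 0.16,"dz": 0.0,"wx": 0,"wy": 0,"wz": 0,"jaw": 0},{"dx": 0,"dy": 0.24,"dz": 0.0,"wx": 0,"wy": 0,"wz": 0,"jaw": 0}]}}

```text
clock: 15.2
tool_pos: [0.4603, -0.0717, 0.2319]
eef_rot: [[0.052, 0.979, 0.196], [0.999, -0.052, -0.01], [0.001, 0.196, -0.981]]
ft_force: [-7.4, 3.0, 3.1]
width: 0.001
```

Call:
{"fn": "servo_tool", "kwargs": {"increments": [{"dx": -0.04,"dy": 0.08,"dz": -0.03,"wx": 0,"wy": 0,"wz": 0,"jaw": 0},{"dx": -0.08,"dy": 0.16,"dz": -0.04,"wx": 0,"wy": 0,"wz": 0,"jaw": 0},{"dx": -0.12,"dy": 0.24,"dz": -0.04,"wx": 0,"wy": 0,"wz": 0,"jaw": 0},{"dx": -0.16,"dy": 0.32,"dz": -0.03,"wx": 0,"wy": 0,"wz": 0,"jaw": 0},{"dx": -0.2,"dy": 0.4,"dz": -0.03,"wx": 0,"wy": 0,"wz": 0,"jaw": 0}]}}

```text
clock: 15.7
tool_pos: [0.4628, -0.0735, 0.232]
eef_rot: [[0.053, 0.98, 0.193], [0.999, -0.052, -0.009], [0.002, 0.193, -0.981]]
ft_force: [-9.2, 5.1, 1.3]
width: 0.003
```

Call:
{"fn": "servo_tool", "kwargs": {"increments": [{"dx": -0.02,"dy": 0.1,"dz": 0.0,"wx": 0,"wy": 0,"wz": 0,"jaw": 0},{"dx": -0.05,"dy": 0.2,"dz": 0.01,"wx": 0,"wy": 0,"wz": 0,"jaw": 0},{"dx": -0.08,"dy": 0.3,"dz": 0.02,"wx": 0,"wy": 0,"wz": 0,"jaw": 0},{"dx": -0.11,"dy": 0.4,"dz": 0.04,"wx": 0,"wy": 0,"wz": 0,"jaw": 0},{"dx": -0.14,"dy": 0.5,"dz": 0.06,"wx": 0,"wy": 0,"wz": 0,"jaw": 0},{"dx": -0.17,"dy": 0.6,"dz": 0.08,"wx": 0,"wy": 0,"wz": 0,"jaw": 0},{"dx": -0.2,"dy": 0.7,"dz": 0.1,"wx": 0,"wy": 0,"wz": 0,"jaw": 0},{"dx": -0.23,"dy": 0.8,"dz": 0.12,"wx": 0,"wy": 0,"wz": 0,"jaw": 0}]}}

```text
clock: 16.5
tool_pos: [0.4696, -0.0775, 0.2321]
eef_rot: [[0.053, 0.98, 0.19], [0.999, -0.052, -0.011], [-0.001, 0.191, -0.982]]
ft_force: [-11.3, 0.1, 2.6]
width: 0.003
```

Call:
{"fn": "servo_tool", "kwargs": {"increments": [{"dx": -0.03,"dy": 0.1,"dz": 0.02,"wx": 0,"wy": 0,"wz": 0,"jaw": 0},{"dx": -0.06,"dy": 0.2,"dz": 0.04,"wx": 0,"wy": 0,"wz": 0,"jaw": 0},{"dx": -0.1,"dy": 0.3,"dz": 0.06,"wx": 0,"wy": 0,"wz": 0,"jaw": 0},{"dx": -0.14,"dy": 0.4,"dz": 0.08,"wx": 0,"wy": 0,"wz": 0,"jaw": 0},{"dx": -0.18,"dy": 0.5,"dz": 0.1,"wx": 0,"wy": 0,"wz": 0,"jaw": 0},{"dx": -0.22,"dy": 0.6,"dz": 0.12,"wx": 0,"wy": 0,"wz": 0,"jaw": 0},{"dx": -0.26,"dy": 0.7,"dz": 0.14,"wx": 0,"wy": 0,"wz": 0,"jaw": 0}]}}

```text
clock: 17.2
tool_pos: [0.4762, -0.081, 0.2321]
eef_rot: [[0.053, 0.98, 0.19], [0.999, -0.052, -0.012], [-0.002, 0.19, -0.982]]
ft_force: [-11.8, -1.3, 2.5]
width: 0.002
```

Run:
```python
from h import *
st()
```

```text
t 17.20 frame xy mm [ -28.3 -118.6] z 0.2321 F [-11.8  -1.3   2.5] Ffx -11.7
```

Call:
{"fn": "servo_tool", "kwargs": {"increments": [{"dx": -0.04,"dy": 0.1,"dz": 0.01,"wx": 0,"wy": 0,"wz": 0,"jaw": 0},{"dx": -0.08,"dy": 0.2,"dz": 0.02,"wx": 0,"wy": 0,"wz": 0,"jaw": 0},{"dx": -0.12,"dy": 0.3,"dz": 0.03,"wx": 0,"wy": 0,"wz": 0,"jaw": 0},{"dx": -0.16,"dy": 0.4,"dz": 0.05,"wx": 0,"wy": 0,"wz": 0,"jaw": 0},{"dx": -0.2,"dy": 0.5,"dz": 0.07,"wx": 0,"wy": 0,"wz": 0,"jaw": 0},{"dx": -0.24,"dy": 0.6,"dz": 0.09,"wx": 0,"wy": 0,"wz": 0,"jaw": 0},{"dx": -0.28,"dy": 0.7,"dz": 0.11,"wx": 0,"wy": 0,"wz": 0,"jaw": 0}]}}

```text
clock: 17.9
tool_pos: [0.4829, -0.0843, 0.2321]
eef_rot: [[0.054, 0.981, 0.189], [0.999, -0.052, -0.012], [-0.002, 0.189, -0.982]]
ft_force: [-12.5, -1.7, 1.7]
width: 0.003
```

Run:
```python
from h import *
st()
pd=eyes.get_image("scene"); cv2.imwrite("pics/c4.png",cv2.resize(pd['image'][150:270,190:360,::-1],None,fx=4.7,fy=4.7,interpolation=cv2.INTER_CUBIC))
```

```text
t 17.90 frame xy mm [ -21.4 -121.6] z 0.2321 F [-12.5  -1.7   1.7] Ffx -12.4
```

View pics/c4.png

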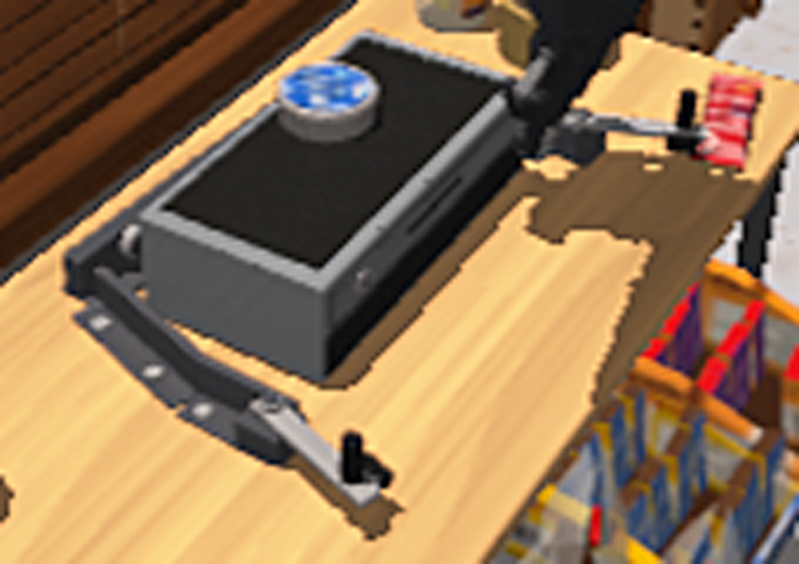

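Call:
{"fn": "servo_tool", "kwargs": {"increments": [{"dx": 0.1,"dy": -0.6,"dz": -0.12,"wx": 0,"wy": 0,"wz": 0,"jaw": 0},{"dx": 0.3,"dy": -2,"dz": -0.3,"wx": 0,"wy": 0,"wz": 0,"jaw": 0},{"dx": 4,"dy": -3.1,"dz": -0.4,"wx": 0,"wy": 0,"wz": 0,"jaw": 0},{"dx": 8.5,"dy": -3.1,"dz": -0.45,"wx": 0,"wy": 0,"wz": 0,"jaw": 0},{"dx": 13,"dy": -3.1,"dz": -0.45,"wx": 0,"wy": 0,"wz": 0,"jaw": 0},{"dx": 17.5,"dy": -3.1,"dz": -0.45,"wx": 0,"wy": 0,"wz": 0,"jaw": 0},{"dx": 21.5,"dy": -3.1,"dz": -0.45,"wx": 0,"wy": 0,"wz": 0,"jaw": 0},{"dx": 23.5,"dy": -3.0,"dz": -0.45,"wx": 0,"wy": 0,"wz": 0,"jaw": 0}]}}

```text
clock: 18.75
tool_pos: [0.4693, 0.1565, 0.233]
eef_rot: [[0.05, 0.979, 0.2], [0.999, -0.049, -0.009], [0.001, 0.2, -0.98]]
ft_force: [0.4, -0.5, -0.6]
width: 0.003
```

Run:
```python
from h import *
st()
go(f2w(-.040,.115,.0325),RF)
```

```text
t 18.75 frame xy mm [-47.5 118.2] z 0.233 F [ 0.4 -0.5 -0.6] Ffx 0.4
dx -0.33 dy 0.72 dz 0.20  wx 0.001 wy -0.002 wz 0.002
```

Call:
{"fn": "servo_tool", "kwargs": {"increments": [{"dx": -0.1,"dy": 0.25,"dz": 0.1,"wx": 0,"wy": 0,"wz": 0,"jaw": 0},{"dx": -0.3,"dy": 0.45,"dz": 0.2,"wx": 0,"wy": 0,"wz": 0,"jaw": 0},{"dx": -0.3,"dy": 0.6,"dz": 0.2,"wx": 0,"wy": 0,"wz": 0,"jaw": 0},{"dx": -0.3,"dy": 0.7,"dz": 0.2,"wx": 0,"wy": 0,"wz": 0,"jaw": 0},{"dx": -0.3,"dy": 0.8,"dz": 0.2,"wx": 0,"wy": 0,"wz": 0,"jaw": 0},{"dx": -0.3,"dy": 0.9,"dz": 0.2,"wx": 0,"wy": 0,"wz": 0,"jaw": 0}]}}

```text
clock: 19.35
tool_pos: [0.4783, 0.1494, 0.2327]
eef_rot: [[0.053, 0.979, 0.199], [0.999, -0.052, -0.01], [0.001, 0.199, -0.98]]
ft_force: [0.6, -0.3, -0.3]
width: -0.003
```

Call:
{"fn": "servo_tool", "kwargs": {"increments": [{"dx": 0,"dy": 0.08,"dz": -0.01,"wx": 0,"wy": 0,"wz": 0,"jaw": 0},{"dx": 0,"dy": 0.16,"dz": -0.02,"wx": 0,"wy": 0,"wz": 0,"jaw": 0},{"dx": 0,"dy": 0.24,"dz": -0.03,"wx": 0,"wy": 0,"wz": 0,"jaw": 0}]}}

```text
clock: 19.65
tool_pos: [0.4803, 0.1496, 0.2332]
eef_rot: [[0.052, 0.979, 0.198], [0.999, -0.051, -0.01], [0.0, 0.198, -0.98]]
ft_force: [-1.1, 1.0, -0.8]
width: -0.002
```

Run:
```python
from h import *
st()
```

```text
t 19.65 frame xy mm [-36.1 111.9] z 0.2332 F [-1.1  1.  -0.8] Ffx -1.1
```

Call:
{"fn": "servo_tool", "kwargs": {"increments": [{"dx": 0.02,"dy": 0.08,"dz": -0.01,"wx": 0,"wy": 0,"wz": 0,"jaw": 0},{"dx": 0.05,"dy": 0.16,"dz": -0.02,"wx": 0,"wy": 0,"wz": 0,"jaw": 0},{"dx": 0.09,"dy": 0.24,"dz": -0.02,"wx": 0,"wy": 0,"wz": 0,"jaw": 0},{"dx": 0.13,"dy": 0.32,"dz": -0.02,"wx": 0,"wy": 0,"wz": 0,"jaw": 0},{"dx": 0.17,"dy": 0.4,"dz": -0.01,"wx": 0,"wy": 0,"wz": 0,"jaw": 0}]}}

```text
clock: 20.15
tool_pos: [0.4819, 0.1502, 0.2331]
eef_rot: [[0.053, 0.98, 0.193], [0.999, -0.052, -0.012], [-0.002, 0.193, -0.981]]
ft_force: [-12.3, -0.0, 4.0]
width: 0.005
```

Call:
{"fn": "servo_tool", "kwargs": {"increments": [{"dx": 0.04,"dy": 0.1,"dz": 0.0,"wx": 0,"wy": 0,"wz": 0,"jaw": 0},{"dx": 0.08,"dy": 0.2,"dz": 0.0,"wx": 0,"wy": 0,"wz": 0,"jaw": 0},{"dx": 0.12,"dy": 0.3,"dz": 0.01,"wx": 0,"wy": 0,"wz": 0,"jaw": 0},{"dx": 0.16,"dy": 0.4,"dz": 0.03,"wx": 0,"wy": 0,"wz": 0,"jaw": 0},{"dx": 0.2,"dy": 0.5,"dz": 0.05,"wx": 0,"wy": 0,"wz": 0,"jaw": 0}]}}

```text
clock: 20.65
tool_pos: [0.4868, 0.1526, 0.2332]
eef_rot: [[0.053, 0.98, 0.192], [0.999, -0.052, -0.011], [-0.001, 0.193, -0.981]]
ft_force: [-12.2, 2.2, 3.1]
width: -0.001
```

Run:
```python
from h import *
st()
```

```text
t 20.65 frame xy mm [-29.8 115.3] z 0.2332 F [-12.2   2.2   3.1] Ffx -12.3
```

Call:
{"fn": "servo_tool", "kwargs": {"increments": [{"dx": 0.05,"dy": 0.1,"dz": -0.02,"wx": 0,"wy": 0,"wz": 0,"jaw": 0},{"dx": 0.1,"dy": 0.2,"dz": -0.01,"wx": 0,"wy": 0,"wz": 0,"jaw": 0},{"dx": 0.15,"dy": 0.3,"dz": 0.01,"wx": 0,"wy": 0,"wz": 0,"jaw": 0},{"dx": 0.19,"dy": 0.4,"dz": 0.03,"wx": 0,"wy": 0,"wz": 0,"jaw": 0},{"dx": 0.23,"dy": 0.5,"dz": 0.05,"wx": 0,"wy": 0,"wz": 0,"jaw": 0},{"dx": 0.27,"dy": 0.6,"dz": 0.07,"wx": 0,"wy": 0,"wz": 0,"jaw": 0},{"dx": 0.31,"dy": 0.7,"dz": 0.09,"wx": 0,"wy": 0,"wz": 0,"jaw": 0},{"dx": 0.35,"dy": 0.8,"dz": 0.11,"wx": 0,"wy": 0,"wz": 0,"jaw": 0}]}}

```text
clock: 21.45
tool_pos: [0.495, 0.1564, 0.2334]
eef_rot: [[0.052, 0.98, 0.192], [0.999, -0.052, -0.01], [0.0, 0.192, -0.981]]
ft_force: [-11.3, 2.9, 1.7]
width: -0.001
```

Run:
```python
from h import *
st()
```

```text
t 21.45 frame xy mm [-21.8 119.4] z 0.2334 F [-11.3   2.9   1.7] Ffx -11.4
```

Call:
{"fn": "servo_tool", "kwargs": {"increments": [{"dx": 0.05,"dy": 0.1,"dz": 0.01,"wx": 0,"wy": 0,"wz": 0,"jaw": 0},{"dx": 0.1,"dy": 0.2,"dz": 0.02,"wx": 0,"wy": 0,"wz": 0,"jaw": 0},{"dx": 0.15,"dy": 0.3,"dz": 0.04,"wx": 0,"wy": 0,"wz": 0,"jaw": 0},{"dx": 0.2,"dy": 0.4,"dz": 0.06,"wx": 0,"wy": 0,"wz": 0,"jaw": 0},{"dx": 0.24,"dy": 0.5,"dz": 0.08,"wx": 0,"wy": 0,"wz": 0,"jaw": 0}]}}

```text
clock: 21.95
tool_pos: [0.5002, 0.1587, 0.2335]
eef_rot: [[0.052, 0.98, 0.192], [0.999, -0.052, -0.01], [0.001, 0.192, -0.981]]
ft_force: [-11.4, 4.4, 1.1]
width: 0.004
```

Run:
```python
from h import *
st()
pd=eyes.get_image("side"); cv2.imwrite("pics/s5.png",cv2.resize(pd['image'][160:320,180:320,::-1],None,fx=3.7,fy=3.7,interpolation=cv2.INTER_CUBIC))
pd=eyes.get_image("scene"); cv2.imwrite("pics/c5.png",cv2.resize(pd['image'][150:270,190:360,::-1],None,fx=4.7,fy=4.7,interpolation=cv2.INTER_CUBIC))
```

```text
t 21.95 frame xy mm [-16.7 122. ] z 0.2335 F [-11.4   4.4   1.1] Ffx -11.6
```

View pics/s5.png

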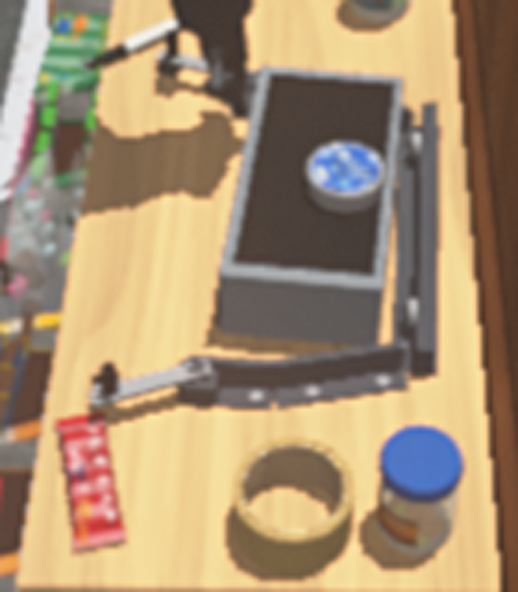

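View pics/c5.png

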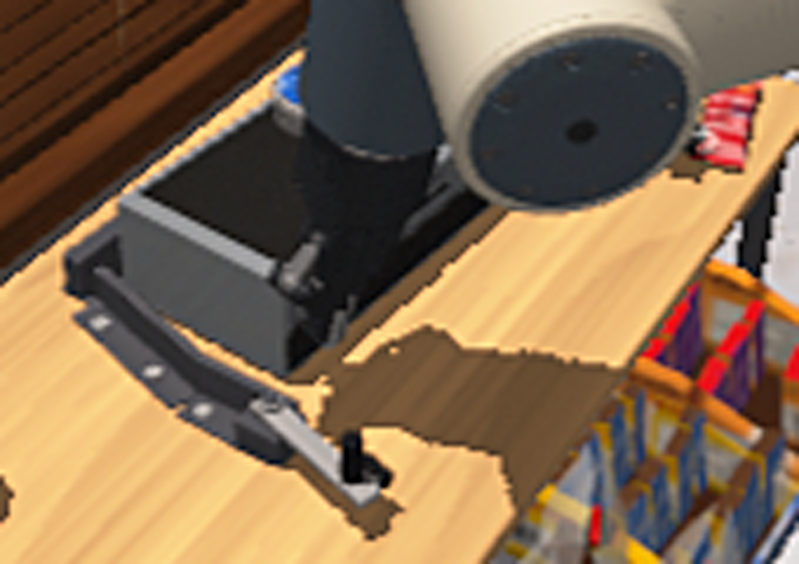

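Call:
{"fn": "servo_tool", "kwargs": {"increments": [{"dx": -0.1,"dy": -0.6,"dz": -0.1,"wx": 0,"wy": 0,"wz": 0,"jaw": 0},{"dx": -0.3,"dy": -2,"dz": -0.25,"wx": 0,"wy": 0,"wz": 0,"jaw": 0},{"dx": -4,"dy": -2.9,"dz": -0.4,"wx": 0,"wy": 0,"wz": 0,"jaw": 0},{"dx": -8.5,"dy": -2.9,"dz": -0.4,"wx": 0,"wy": 0,"wz": 0,"jaw": 0},{"dx": -13,"dy": -2.9,"dz": -0.4,"wx": 0,"wy": 0,"wz": 0,"jaw": 0},{"dx": -17.5,"dy": -2.9,"dz": -0.4,"wx": 0,"wy": 0,"wz": 0,"jaw": 0},{"dx": -21.5,"dy": -2.9,"dz": -0.4,"wx": 0,"wy": 0,"wz": 0,"jaw": 0},{"dx": -23.5,"dy": -2.6,"dz": -0.4,"wx": 0,"wy": 0,"wz": 0,"jaw": 0}]}}

```text
clock: 22.85
tool_pos: [0.464, -0.0779, 0.235]
eef_rot: [[0.054, 0.978, 0.2], [0.999, -0.053, -0.011], [-0.0, 0.201, -0.98]]
ft_force: [0.2, -0.2, 0.0]
width: -0.001
```

Run:
```python
from h import *
st()
go(f2w(-.030,-.114,.032),RF)
```

```text
t 22.85 frame xy mm [ -40.7 -116.2] z 0.235 F [ 0.2 -0.2  0. ] Ffx 0.3
dx 0.22 dy 0.99 dz 0.50  wx 0.002 wy 0.001 wz -0.003
```

Call:
{"fn": "servo_tool", "kwargs": {"increments": [{"dx": 0.1,"dy": 0.3,"dz": 0.2,"wx": 0,"wy": 0,"wz": 0,"jaw": 0},{"dx": 0.2,"dy": 0.55,"dz": 0.4,"wx": 0,"wy": 0,"wz": 0,"jaw": 0},{"dx": 0.2,"dy": 0.75,"dz": 0.45,"wx": 0,"wy": 0,"wz": 0,"jaw": 0},{"dx": 0.2,"dy": 0.85,"dz": 0.45,"wx": 0,"wy": 0,"wz": 0,"jaw": 0},{"dx": 0.2,"dy": 0.95,"dz": 0.45,"wx": 0,"wy": 0,"wz": 0,"jaw": 0},{"dx": 0.2,"dy": 1.05,"dz": 0.45,"wx": 0,"wy": 0,"wz": 0,"jaw": 0}]}}

```text
clock: 23.45
tool_pos: [0.4758, -0.0733, 0.2319]
eef_rot: [[0.051, 0.979, 0.199], [0.999, -0.05, -0.01], [0.0, 0.199, -0.98]]
ft_force: [0.2, 0.1, 0.2]
width: -0.001
```

Call:
{"fn": "servo_tool", "kwargs": {"increments": [{"dx": 0,"dy": 0.08,"dz": 0.0,"wx": 0,"wy": 0,"wz": 0,"jaw": 0},{"dx": 0,"dy": 0.16,"dz": -0.01,"wx": 0,"wy": 0,"wz": 0,"jaw": 0},{"dx": 0,"dy": 0.24,"dz": -0.02,"wx": 0,"wy": 0,"wz": 0,"jaw": 0}]}}

```text
clock: 23.75
tool_pos: [0.4775, -0.0738, 0.2322]
eef_rot: [[0.052, 0.979, 0.197], [0.999, -0.051, -0.01], [0.0, 0.198, -0.98]]
ft_force: [-2.7, 1.5, 1.2]
width: -0.001
```

Run:
```python
from h import *
st()
```

```text
t 23.75 frame xy mm [ -27.4 -111.4] z 0.2322 F [-2.7  1.5  1.2] Ffx -2.8
```

Call:
{"fn": "servo_tool", "kwargs": {"increments": [{"dx": -0.02,"dy": 0.08,"dz": -0.02,"wx": 0,"wy": 0,"wz": 0,"jaw": 0},{"dx": -0.05,"dy": 0.16,"dz": -0.04,"wx": 0,"wy": 0,"wz": 0,"jaw": 0},{"dx": -0.08,"dy": 0.24,"dz": -0.05,"wx": 0,"wy": 0,"wz": 0,"jaw": 0},{"dx": -0.11,"dy": 0.32,"dz": -0.05,"wx": 0,"wy": 0,"wz": 0,"jaw": 0},{"dx": -0.14,"dy": 0.4,"dz": -0.04,"wx": 0,"wy": 0,"wz": 0,"jaw": 0}]}}

```text
clock: 24.25
tool_pos: [0.4793, -0.075, 0.2322]
eef_rot: [[0.053, 0.98, 0.193], [0.999, -0.052, -0.009], [0.001, 0.193, -0.981]]
ft_force: [-8.9, 3.7, 2.0]
width: 0.005
```

Call:
{"fn": "servo_tool", "kwargs": {"increments": [{"dx": -0.03,"dy": 0.1,"dz": 0.0,"wx": 0,"wy": 0,"wz": 0,"jaw": 0},{"dx": -0.06,"dy": 0.2,"dz": 0.01,"wx": 0,"wy": 0,"wz": 0,"jaw": 0},{"dx": -0.1,"dy": 0.3,"dz": 0.02,"wx": 0,"wy": 0,"wz": 0,"jaw": 0},{"dx": -0.14,"dy": 0.4,"dz": 0.03,"wx": 0,"wy": 0,"wz": 0,"jaw": 0},{"dx": -0.18,"dy": 0.5,"dz": 0.05,"wx": 0,"wy": 0,"wz": 0,"jaw": 0},{"dx": -0.22,"dy": 0.6,"dz": 0.07,"wx": 0,"wy": 0,"wz": 0,"jaw": 0}]}}

```text
clock: 24.85
tool_pos: [0.4846, -0.0782, 0.2324]
eef_rot: [[0.053, 0.98, 0.191], [0.999, -0.052, -0.01], [0.0, 0.192, -0.981]]
ft_force: [-9.6, 2.1, 1.4]
width: -0.001
```

Run:
```python
from h import *
st()
```

```text
t 24.85 frame xy mm [ -20.1 -115.4] z 0.2324 F [-9.6  2.1  1.4] Ffx -9.7
```

Call:
{"fn": "servo_tool", "kwargs": {"increments": [{"dx": -0.03,"dy": 0.1,"dz": 0.01,"wx": 0,"wy": 0,"wz": 0,"jaw": 0},{"dx": -0.06,"dy": 0.2,"dz": 0.02,"wx": 0,"wy": 0,"wz": 0,"jaw": 0},{"dx": -0.1,"dy": 0.3,"dz": 0.04,"wx": 0,"wy": 0,"wz": 0,"jaw": 0},{"dx": -0.14,"dy": 0.4,"dz": 0.06,"wx": 0,"wy": 0,"wz": 0,"jaw": 0},{"dx": -0.18,"dy": 0.5,"dz": 0.08,"wx": 0,"wy": 0,"wz": 0,"jaw": 0},{"dx": -0.22,"dy": 0.6,"dz": 0.1,"wx": 0,"wy": 0,"wz": 0,"jaw": 0},{"dx": -0.26,"dy": 0.68,"dz": 0.11,"wx": 0,"wy": 0,"wz": 0,"jaw": 0},{"dx": -0.29,"dy": 0.76,"dz": 0.12,"wx": 0,"wy": 0,"wz": 0,"jaw": 0}]}}

```text
clock: 25.65
tool_pos: [0.4916, -0.0821, 0.2324]
eef_rot: [[0.053, 0.98, 0.19], [0.999, -0.052, -0.011], [-0.001, 0.19, -0.982]]
ft_force: [-9.6, -0.6, 0.7]
width: -0.0
```

Run:
```python
from h import *
st()
```

```text
t 25.65 frame xy mm [ -12.9 -118.9] z 0.2324 F [-9.6 -0.6  0.7] Ffx -9.6
```

Call:
{"fn": "servo_tool", "kwargs": {"increments": [{"dx": -0.03,"dy": 0.08,"dz": 0.01,"wx": 0,"wy": 0,"wz": 0,"jaw": 0},{"dx": -0.06,"dy": 0.16,"dz": 0.02,"wx": 0,"wy": 0,"wz": 0,"jaw": 0},{"dx": -0.09,"dy": 0.24,"dz": 0.03,"wx": 0,"wy": 0,"wz": 0,"jaw": 0}]}}

```text
clock: 25.95
tool_pos: [0.4938, -0.0833, 0.2325]
eef_rot: [[0.053, 0.98, 0.19], [0.999, -0.052, -0.012], [-0.001, 0.19, -0.982]]
ft_force: [-9.2, -1.3, 0.1]
width: 0.001
```

Run:
```python
from h import *
st()
pd=eyes.get_image("side"); cv2.imwrite("pics/s6.png",cv2.resize(pd['image'][160:320,180:320,::-1],None,fx=3.7,fy=3.7,interpolation=cv2.INTER_CUBIC))
pd=eyes.get_image("scene"); cv2.imwrite("pics/c6.png",cv2.resize(pd['image'][150:270,190:360,::-1],None,fx=4.7,fy=4.7,interpolation=cv2.INTER_CUBIC))
```

```text
t 25.95 frame xy mm [ -10.6 -120. ] z 0.2325 F [-9.2 -1.3  0.1] Ffx -9.2
```

View pics/s6.png

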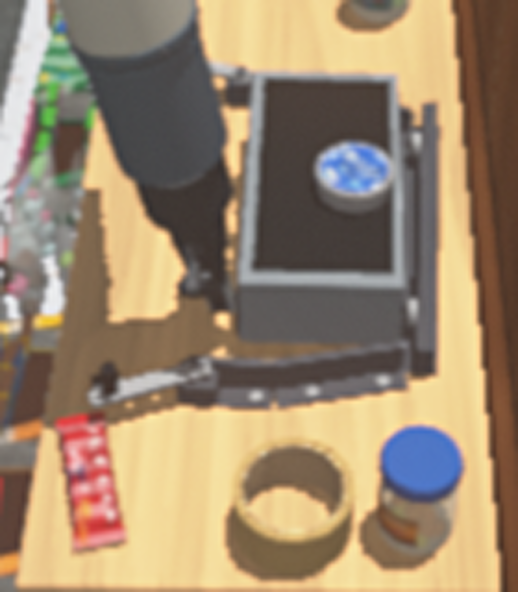

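View pics/c6.png

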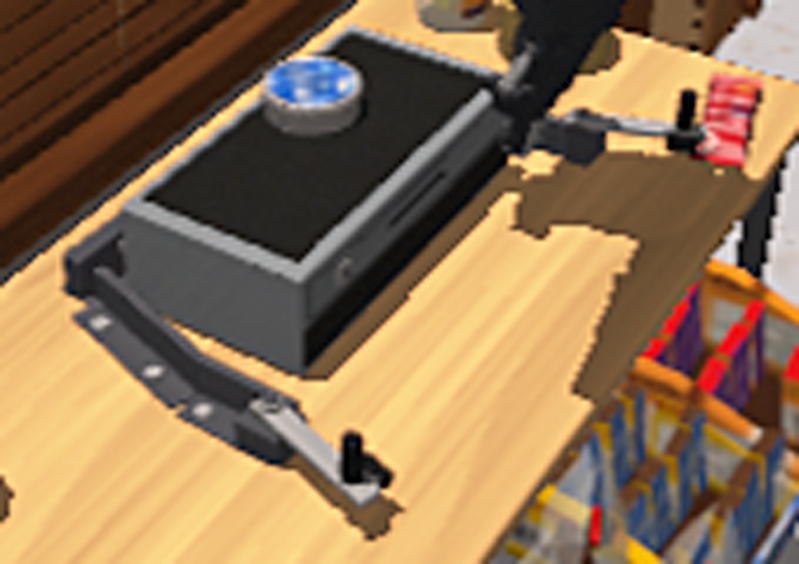

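Call:
{"fn": "servo_tool", "kwargs": {"increments": [{"dx": -0.03,"dy": 0.08,"dz": 0.012,"wx": 0,"wy": 0,"wz": 0,"jaw": 0},{"dx": -0.06,"dy": 0.16,"dz": 0.024,"wx": 0,"wy": 0,"wz": 0,"jaw": 0},{"dx": -0.09,"dy": 0.24,"dz": 0.036,"wx": 0,"wy": 0,"wz": 0,"jaw": 0},{"dx": -0.12,"dy": 0.32,"dz": 0.048,"wx": 0,"wy": 0,"wz": 0,"jaw": 0}]}}

```text
clock: 26.45
tool_pos: [0.4967, -0.0847, 0.2326]
eef_rot: [[0.053, 0.981, 0.189], [0.999, -0.052, -0.012], [-0.002, 0.189, -0.982]]
ft_force: [-10.7, -2.4, 0.5]
width: -0.003
```

Run:
```python
from h import *
st()
```

```text
t 26.45 frame xy mm [  -7.6 -121.3] z 0.2326 F [-10.7  -2.4   0.5] Ffx -10.6
```

Call:
{"fn": "servo_tool", "kwargs": {"increments": [{"dx": 0.1,"dy": -0.4,"dz": -0.08,"wx": 0,"wy": 0,"wz": 0,"jaw": 0},{"dx": 0.3,"dy": -1.6,"dz": -0.25,"wx": 0,"wy": 0,"wz": 0,"jaw": 0},{"dx": 3,"dy": -3.0,"dz": -0.4,"wx": 0,"wy": 0,"wz": 0,"jaw": 0},{"dx": 7.5,"dy": -3.1,"dz": -0.4,"wx": 0,"wy": 0,"wz": 0,"jaw": 0},{"dx": 12,"dy": -3.1,"dz": -0.4,"wx": 0,"wy": 0,"wz": 0,"jaw": 0},{"dx": 16.5,"dy": -3.1,"dz": -0.4,"wx": 0,"wy": 0,"wz": 0,"jaw": 0},{"dx": 21,"dy": -3.1,"dz": -0.4,"wx": 0,"wy": 0,"wz": 0,"jaw": 0},{"dx": 23.5,"dy": -3.0,"dz": -0.4,"wx": 0,"wy": 0,"wz": 0,"jaw": 0}]}}

```text
clock: 27.25
tool_pos: [0.4825, 0.1558, 0.2335]
eef_rot: [[0.05, 0.978, 0.2], [0.999, -0.049, -0.008], [0.002, 0.201, -0.98]]
ft_force: [-0.1, -1.0, -0.1]
width: 0.003
```

Run:
```python
from h import *
st()
go(f2w(-.027,.117,.0325),RF)
```

```text
t 27.25 frame xy mm [-34.2 118.2] z 0.2335 F [-0.1 -1.  -0.1] Ffx -0.0
dx -0.12 dy 0.68 dz 0.25  wx 0.002 wy -0.002 wz 0.001
```

Call:
{"fn": "servo_tool", "kwargs": {"increments": [{"dx": -0.1,"dy": 0.25,"dz": 0.1,"wx": 0,"wy": 0,"wz": 0,"jaw": 0},{"dx": -0.1,"dy": 0.45,"dz": 0.2,"wx": 0,"wy": 0,"wz": 0,"jaw": 0},{"dx": -0.1,"dy": 0.6,"dz": 0.2,"wx": 0,"wy": 0,"wz": 0,"jaw": 0},{"dx": -0.1,"dy": 0.7,"dz": 0.2,"wx": 0,"wy": 0,"wz": 0,"jaw": 0},{"dx": -0.1,"dy": 0.8,"dz": 0.2,"wx": 0,"wy": 0,"wz": 0,"jaw": 0},{"dx": -0.1,"dy": 0.9,"dz": 0.2,"wx": 0,"wy": 0,"wz": 0,"jaw": 0},{"dx": -0.1,"dy": 1.0,"dz": 0.2,"wx": 0,"wy": 0,"wz": 0,"jaw": 0}]}}

```text
clock: 27.95
tool_pos: [0.493, 0.1507, 0.233]
eef_rot: [[0.053, 0.979, 0.199], [0.999, -0.052, -0.01], [0.0, 0.199, -0.98]]
ft_force: [-0.2, -1.1, -0.5]
width: 0.001
```

Call:
{"fn": "servo_tool", "kwargs": {"increments": [{"dx": 0,"dy": 0.08,"dz": -0.01,"wx": 0,"wy": 0,"wz": 0,"jaw": 0},{"dx": 0,"dy": 0.16,"dz": -0.02,"wx": 0,"wy": 0,"wz": 0,"jaw": 0},{"dx": 0,"dy": 0.24,"dz": -0.03,"wx": 0,"wy": 0,"wz": 0,"jaw": 0}]}}

```text
clock: 28.25
tool_pos: [0.4946, 0.1508, 0.2332]
eef_rot: [[0.053, 0.979, 0.197], [0.999, -0.052, -0.01], [-0.0, 0.197, -0.98]]
ft_force: [-4.0, 0.6, 1.3]
width: -0.003
```

Run:
```python
from h import *
st()
```

```text
t 28.25 frame xy mm [-21.9 113.8] z 0.2332 F [-4.   0.6  1.3] Ffx -4.0
```

Call:
{"fn": "servo_tool", "kwargs": {"increments": [{"dx": 0.03,"dy": 0.08,"dz": -0.02,"wx": 0,"wy": 0,"wz": 0,"jaw": 0},{"dx": 0.06,"dy": 0.16,"dz": -0.03,"wx": 0,"wy": 0,"wz": 0,"jaw": 0},{"dx": 0.1,"dy": 0.24,"dz": -0.03,"wx": 0,"wy": 0,"wz": 0,"jaw": 0},{"dx": 0.14,"dy": 0.32,"dz": -0.03,"wx": 0,"wy": 0,"wz": 0,"jaw": 0},{"dx": 0.18,"dy": 0.4,"dz": -0.02,"wx": 0,"wy": 0,"wz": 0,"jaw": 0}]}}

```text
clock: 28.75
tool_pos: [0.4966, 0.1518, 0.2332]
eef_rot: [[0.053, 0.98, 0.193], [0.999, -0.052, -0.012], [-0.002, 0.193, -0.981]]
ft_force: [-11.0, -0.1, 3.1]
width: 0.002
```

Call:
{"fn": "servo_tool", "kwargs": {"increments": [{"dx": 0.04,"dy": 0.08,"dz": 0.0,"wx": 0,"wy": 0,"wz": 0,"jaw": 0},{"dx": 0.08,"dy": 0.16,"dz": 0.01,"wx": 0,"wy": 0,"wz": 0,"jaw": 0},{"dx": 0.12,"dy": 0.24,"dz": 0.02,"wx": 0,"wy": 0,"wz": 0,"jaw": 0},{"dx": 0.16,"dy": 0.32,"dz": 0.03,"wx": 0,"wy": 0,"wz": 0,"jaw": 0},{"dx": 0.2,"dy": 0.4,"dz": 0.05,"wx": 0,"wy": 0,"wz": 0,"jaw": 0}]}}

```text
clock: 29.25
tool_pos: [0.5006, 0.1538, 0.2333]
eef_rot: [[0.053, 0.98, 0.192], [0.999, -0.052, -0.011], [-0.001, 0.193, -0.981]]
ft_force: [-10.9, 1.5, 1.6]
width: -0.003
```

Run:
```python
from h import *
st()
```

```text
t 29.25 frame xy mm [-16.  117.1] z 0.2333 F [-10.9   1.5   1.6] Ffx -10.9
```

Call:
{"fn": "servo_tool", "kwargs": {"increments": [{"dx": 0.04,"dy": 0.08,"dz": 0.0,"wx": 0,"wy": 0,"wz": 0,"jaw": 0},{"dx": 0.08,"dy": 0.17,"dz": 0.01,"wx": 0,"wy": 0,"wz": 0,"jaw": 0},{"dx": 0.12,"dy": 0.26,"dz": 0.02,"wx": 0,"wy": 0,"wz": 0,"jaw": 0},{"dx": 0.16,"dy": 0.35,"dz": 0.03,"wx": 0,"wy": 0,"wz": 0,"jaw": 0},{"dx": 0.2,"dy": 0.44,"dz": 0.05,"wx": 0,"wy": 0,"wz": 0,"jaw": 0},{"dx": 0.24,"dy": 0.53,"dz": 0.07,"wx": 0,"wy": 0,"wz": 0,"jaw": 0}]}}

```text
clock: 29.85
tool_pos: [0.506, 0.1564, 0.2335]
eef_rot: [[0.053, 0.98, 0.192], [0.999, -0.052, -0.011], [-0.001, 0.192, -0.981]]
ft_force: [-10.7, 2.4, 0.9]
width: 0.003
```

Call:
{"fn": "servo_tool", "kwargs": {"increments": [{"dx": 0.04,"dy": 0.08,"dz": 0.01,"wx": 0,"wy": 0,"wz": 0,"jaw": 0},{"dx": 0.08,"dy": 0.16,"dz": 0.02,"wx": 0,"wy": 0,"wz": 0,"jaw": 0},{"dx": 0.11,"dy": 0.23,"dz": 0.03,"wx": 0,"wy": 0,"wz": 0,"jaw": 0}]}}

```text
clock: 30.15
tool_pos: [0.5083, 0.1574, 0.2335]
eef_rot: [[0.053, 0.98, 0.192], [0.999, -0.052, -0.011], [-0.0, 0.192, -0.981]]
ft_force: [-9.7, 2.4, 1.4]
width: -0.001
```

Run:
```python
from h import *
st()
```

```text
t 30.15 frame xy mm [ -8.5 121.2] z 0.2335 F [-9.7  2.4  1.4] Ffx -9.8
```

Call:
{"fn": "servo_tool", "kwargs": {"increments": [{"dx": 0.03,"dy": 0.07,"dz": 0.01,"wx": 0,"wy": 0,"wz": 0,"jaw": 0},{"dx": 0.06,"dy": 0.14,"dz": 0.02,"wx": 0,"wy": 0,"wz": 0,"jaw": 0},{"dx": 0.09,"dy": 0.21,"dz": 0.03,"wx": 0,"wy": 0,"wz": 0,"jaw": 0}]}}

```text
clock: 30.45
tool_pos: [0.5101, 0.1582, 0.2335]
eef_rot: [[0.053, 0.98, 0.191], [0.999, -0.052, -0.01], [-0.0, 0.191, -0.982]]
ft_force: [-12.8, 2.6, 1.3]
width: -0.001
```

Call:
{"fn": "servo_tool", "kwargs": {"increments": [{"dx": 0.03,"dy": 0.07,"dz": 0.01,"wx": 0,"wy": 0,"wz": 0,"jaw": 0},{"dx": 0.06,"dy": 0.14,"dz": 0.02,"wx": 0,"wy": 0,"wz": 0,"jaw": 0},{"dx": 0.09,"dy": 0.21,"dz": 0.03,"wx": 0,"wy": 0,"wz": 0,"jaw": 0}]}}

```text
clock: 30.75
tool_pos: [0.5118, 0.159, 0.2334]
eef_rot: [[0.053, 0.98, 0.19], [0.999, -0.052, -0.011], [-0.001, 0.19, -0.982]]
ft_force: [-14.6, 3.3, 2.2]
width: -0.001
```

Run:
```python
from h import *
st()
pd=eyes.get_image("side"); cv2.imwrite("pics/s7.png",cv2.resize(pd['image'][160:280,220:320,::-1],None,fx=5,fy=5,interpolation=cv2.INTER_CUBIC))
```

```text
t 30.75 frame xy mm [ -5.1 122.9] z 0.2334 F [-14.6   3.3   2.2] Ffx -14.8
```

View pics/s7.png

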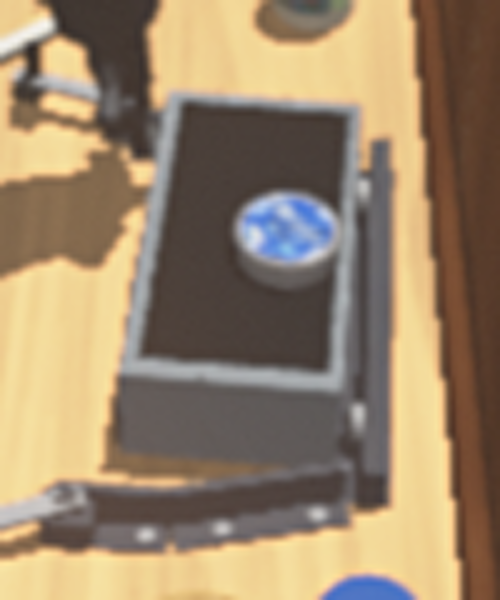

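Call:
{"fn": "servo_tool", "kwargs": {"increments": [{"dx": -0.1,"dy": -0.4,"dz": -0.08,"wx": 0,"wy": 0,"wz": 0,"jaw": 0},{"dx": -0.2,"dy": -1.4,"dz": -0.2,"wx": 0,"wy": 0,"wz": 0,"jaw": 0},{"dx": -3,"dy": -2.6,"dz": -0.4,"wx": 0,"wy": 0,"wz": 0,"jaw": 0},{"dx": -7.5,"dy": -2.7,"dz": -0.4,"wx": 0,"wy": 0,"wz": 0,"jaw": 0},{"dx": -12,"dy": -2.7,"dz": -0.4,"wx": 0,"wy": 0,"wz": 0,"jaw": 0},{"dx": -16.5,"dy": -2.7,"dz": -0.4,"wx": 0,"wy": 0,"wz": 0,"jaw": 0},{"dx": -21,"dy": -2.7,"dz": -0.4,"wx": 0,"wy": 0,"wz": 0,"jaw": 0},{"dx": -23.7,"dy": -2.4,"dz": -0.4,"wx": 0,"wy": 0,"wz": 0,"jaw": 0}]}}

```text
clock: 31.6
tool_pos: [0.478, -0.079, 0.2357]
eef_rot: [[0.054, 0.978, 0.201], [0.999, -0.053, -0.011], [-0.0, 0.201, -0.98]]
ft_force: [0.4, 0.0, 0.7]
width: -0.001
```

Run:
```python
from h import *
st()
go(f2w(-.015,-.115,.032),RF)
```

```text
t 31.60 frame xy mm [ -26.6 -116.5] z 0.2357 F [0.4 0.  0.7] Ffx 0.4
dx 0.15 dy 1.06 dz 0.59  wx 0.002 wy 0.001 wz -0.002
```

Call:
{"fn": "servo_tool", "kwargs": {"increments": [{"dx": 0.1,"dy": 0.3,"dz": 0.25,"wx": 0,"wy": 0,"wz": 0,"jaw": 0},{"dx": 0.1,"dy": 0.55,"dz": 0.45,"wx": 0,"wy": 0,"wz": 0,"jaw": 0},{"dx": 0.1,"dy": 0.75,"dz": 0.5,"wx": 0,"wy": 0,"wz": 0,"jaw": 0},{"dx": 0.1,"dy": 0.9,"dz": 0.53,"wx": 0,"wy": 0,"wz": 0,"jaw": 0},{"dx": 0.1,"dy": 1.0,"dz": 0.53,"wx": 0,"wy": 0,"wz": 0,"jaw": 0},{"dx": 0.1,"dy": 1.1,"dz": 0.53,"wx": 0,"wy": 0,"wz": 0,"jaw": 0},{"dx": 0.1,"dy": 1.2,"dz": 0.53,"wx": 0,"wy": 0,"wz": 0,"jaw": 0}]}}

```text
clock: 32.3
tool_pos: [0.4917, -0.0758, 0.2321]
eef_rot: [[0.052, 0.979, 0.198], [0.999, -0.051, -0.01], [0.0, 0.199, -0.98]]
ft_force: [-1.1, 0.6, -0.1]
width: 0.002
```

Call:
{"fn": "servo_tool", "kwargs": {"increments": [{"dx": 0,"dy": 0.08,"dz": 0.0,"wx": 0,"wy": 0,"wz": 0,"jaw": 0},{"dx": 0,"dy": 0.16,"dz": -0.01,"wx": 0,"wy": 0,"wz": 0,"jaw": 0}]}}

```text
clock: 32.5
tool_pos: [0.4921, -0.076, 0.232]
eef_rot: [[0.052, 0.979, 0.196], [0.999, -0.052, -0.01], [0.001, 0.196, -0.981]]
ft_force: [-6.3, 2.8, 2.1]
width: -0.003
```

Run:
```python
from h import *
st()
```

```text
t 32.50 frame xy mm [ -12.7 -112.8] z 0.232 F [-6.3  2.8  2.1] Ffx -6.4
```

Contact as predicted (−13). Push to about −4 on this side.

Call:
{"fn": "servo_tool", "kwargs": {"increments": [{"dx": -0.02,"dy": 0.08,"dz": -0.02,"wx": 0,"wy": 0,"wz": 0,"jaw": 0},{"dx": -0.04,"dy": 0.16,"dz": -0.04,"wx": 0,"wy": 0,"wz": 0,"jaw": 0},{"dx": -0.07,"dy": 0.24,"dz": -0.04,"wx": 0,"wy": 0,"wz": 0,"jaw": 0},{"dx": -0.1,"dy": 0.32,"dz": -0.03,"wx": 0,"wy": 0,"wz": 0,"jaw": 0},{"dx": -0.13,"dy": 0.4,"dz": -0.02,"wx": 0,"wy": 0,"wz": 0,"jaw": 0}]}}

```text
clock: 33.0
tool_pos: [0.4943, -0.0774, 0.232]
eef_rot: [[0.053, 0.98, 0.192], [0.999, -0.052, -0.009], [0.001, 0.193, -0.981]]
ft_force: [-9.6, 3.3, 3.2]
width: -0.002
```

Call:
{"fn": "servo_tool", "kwargs": {"increments": [{"dx": -0.03,"dy": 0.08,"dz": 0.01,"wx": 0,"wy": 0,"wz": 0,"jaw": 0},{"dx": -0.06,"dy": 0.16,"dz": 0.02,"wx": 0,"wy": 0,"wz": 0,"jaw": 0},{"dx": -0.09,"dy": 0.24,"dz": 0.03,"wx": 0,"wy": 0,"wz": 0,"jaw": 0}]}}

```text
clock: 33.3
tool_pos: [0.4962, -0.0786, 0.232]
eef_rot: [[0.053, 0.98, 0.191], [0.999, -0.052, -0.01], [0.001, 0.192, -0.981]]
ft_force: [-11.0, 3.7, 2.9]
width: -0.004
```

Run:
```python
from h import *
st()
```

```text
t 33.30 frame xy mm [  -8.4 -115.2] z 0.232 F [-11.    3.7   2.9] Ffx -11.2
```

Call:
{"fn": "servo_tool", "kwargs": {"increments": [{"dx": -0.02,"dy": 0.07,"dz": 0.0,"wx": 0,"wy": 0,"wz": 0,"jaw": 0},{"dx": -0.04,"dy": 0.14,"dz": 0.01,"wx": 0,"wy": 0,"wz": 0,"jaw": 0},{"dx": -0.06,"dy": 0.21,"dz": 0.02,"wx": 0,"wy": 0,"wz": 0,"jaw": 0}]}}

```text
clock: 33.6
tool_pos: [0.4977, -0.0795, 0.232]
eef_rot: [[0.053, 0.98, 0.19], [0.999, -0.052, -0.01], [0.0, 0.19, -0.982]]
ft_force: [-13.0, 2.1, 4.1]
width: -0.001
```

Call:
{"fn": "servo_tool", "kwargs": {"increments": [{"dx": -0.02,"dy": 0.07,"dz": 0.0,"wx": 0,"wy": 0,"wz": 0,"jaw": 0},{"dx": -0.04,"dy": 0.14,"dz": 0.0,"wx": 0,"wy": 0,"wz": 0,"jaw": 0}]}}

```text
clock: 33.8
tool_pos: [0.4986, -0.08, 0.232]
eef_rot: [[0.053, 0.981, 0.189], [0.999, -0.052, -0.01], [0.0, 0.189, -0.982]]
ft_force: [-13.7, 1.6, 1.9]
width: -0.003
```

Run:
```python
from h import *
st()
```

```text
t 33.80 frame xy mm [  -6.  -116.5] z 0.232 F [-13.7   1.6   1.9] Ffx -13.7
```

Call:
{"fn": "servo_tool", "kwargs": {"increments": [{"dx": -0.02,"dy": 0.07,"dz": 0.0,"wx": 0,"wy": 0,"wz": 0,"jaw": 0},{"dx": -0.04,"dy": 0.14,"dz": 0.01,"wx": 0,"wy": 0,"wz": 0,"jaw": 0}]}}

```text
clock: 34.0
tool_pos: [0.4996, -0.0806, 0.232]
eef_rot: [[0.053, 0.981, 0.188], [0.999, -0.052, -0.01], [-0.0, 0.189, -0.982]]
ft_force: [-14.4, 2.1, 2.9]
width: 0.003
```

Run:
```python
from h import *
st()
```

```text
t 34.00 frame xy mm [  -5. -117.] z 0.232 F [-14.4   2.1   2.9] Ffx -14.5
```

Call:
{"fn": "servo_tool", "kwargs": {"increments": [{"dx": 0.1,"dy": -0.4,"dz": -0.08,"wx": 0,"wy": 0,"wz": 0,"jaw": 0},{"dx": 0.2,"dy": -1.3,"dz": -0.25,"wx": 0,"wy": 0,"wz": 0,"jaw": 0},{"dx": 3,"dy": -2.2,"dz": -0.35,"wx": 0,"wy": 0,"wz": 0,"jaw": 0},{"dx": 7.5,"dy": -2.3,"dz": -0.35,"wx": 0,"wy": 0,"wz": 0,"jaw": 0},{"dx": 12,"dy": -2.3,"dz": -0.35,"wx": 0,"wy": 0,"wz": 0,"jaw": 0},{"dx": 16.5,"dy": -2.3,"dz": -0.35,"wx": 0,"wy": 0,"wz": 0,"jaw": 0},{"dx": 21,"dy": -2.2,"dz": -0.35,"wx": 0,"wy": 0,"wz": 0,"jaw": 0},{"dx": 23.2,"dy": -1.8,"dz": -0.35,"wx": 0,"wy": 0,"wz": 0,"jaw": 0}]}}

```text
clock: 34.8
tool_pos: [0.4978, 0.1555, 0.2347]
eef_rot: [[0.05, 0.979, 0.2], [0.999, -0.049, -0.008], [0.001, 0.2, -0.98]]
ft_force: [1.1, -0.7, -0.1]
width: -0.001
```

Run:
```python
from h import *
st()
go(f2w(-.010,.117,.0325),RF)
```

```text
t 34.80 frame xy mm [-18.9 118.7] z 0.2347 F [ 1.1 -0.7 -0.1] Ffx 1.1
dx -0.17 dy 0.83 dz 0.39  wx 0.002 wy -0.002 wz 0.002
```

Call:
{"fn": "servo_tool", "kwargs": {"increments": [{"dx": -0.1,"dy": 0.25,"dz": 0.15,"wx": 0,"wy": 0,"wz": 0,"jaw": 0},{"dx": -0.1,"dy": 0.45,"dz": 0.3,"wx": 0,"wy": 0,"wz": 0,"jaw": 0},{"dx": -0.1,"dy": 0.6,"dz": 0.35,"wx": 0,"wy": 0,"wz": 0,"jaw": 0},{"dx": -0.1,"dy": 0.72,"dz": 0.35,"wx": 0,"wy": 0,"wz": 0,"jaw": 0},{"dx": -0.1,"dy": 0.82,"dz": 0.35,"wx": 0,"wy": 0,"wz": 0,"jaw": 0},{"dx": -0.1,"dy": 0.92,"dz": 0.35,"wx": 0,"wy": 0,"wz": 0,"jaw": 0},{"dx": -0.1,"dy": 1.02,"dz": 0.35,"wx": 0,"wy": 0,"wz": 0,"jaw": 0}]}}

```text
clock: 35.5
tool_pos: [0.5086, 0.1504, 0.2329]
eef_rot: [[0.053, 0.979, 0.199], [0.999, -0.052, -0.01], [0.0, 0.199, -0.98]]
ft_force: [-2.3, -0.0, -0.1]
width: 0.002
```

Call:
{"fn": "servo_tool", "kwargs": {"increments": [{"dx": 0,"dy": 0.08,"dz": -0.01,"wx": 0,"wy": 0,"wz": 0,"jaw": 0},{"dx": 0,"dy": 0.16,"dz": -0.02,"wx": 0,"wy": 0,"wz": 0,"jaw": 0},{"dx": 0,"dy": 0.24,"dz": -0.03,"wx": 0,"wy": 0,"wz": 0,"jaw": 0}]}}

```text
clock: 35.8
tool_pos: [0.5091, 0.1504, 0.2328]
eef_rot: [[0.053, 0.979, 0.195], [0.999, -0.052, -0.01], [-0.0, 0.195, -0.981]]
ft_force: [-10.1, 2.2, 3.3]
width: -0.002
```

Run:
```python
from h import *
st()
```

```text
t 35.80 frame xy mm [ -7.4 114.2] z 0.2328 F [-10.1   2.2   3.3] Ffx -10.2
```

Call:
{"fn": "servo_tool", "kwargs": {"increments": [{"dx": 0.03,"dy": 0.07,"dz": -0.03,"wx": 0,"wy": 0,"wz": 0,"jaw": 0},{"dx": 0.06,"dy": 0.14,"dz": -0.04,"wx": 0,"wy": 0,"wz": 0,"jaw": 0},{"dx": 0.09,"dy": 0.21,"dz": -0.04,"wx": 0,"wy": 0,"wz": 0,"jaw": 0}]}}

```text
clock: 36.1
tool_pos: [0.5097, 0.1507, 0.2328]
eef_rot: [[0.053, 0.98, 0.192], [0.999, -0.052, -0.012], [-0.002, 0.192, -0.981]]
ft_force: [-14.6, 0.6, 3.6]
width: 0.0
```

Call:
{"fn": "servo_tool", "kwargs": {"increments": [{"dx": 0.03,"dy": 0.07,"dz": 0.0,"wx": 0,"wy": 0,"wz": 0,"jaw": 0},{"dx": 0.06,"dy": 0.14,"dz": 0.0,"wx": 0,"wy": 0,"wz": 0,"jaw": 0}]}}

```text
clock: 36.3
tool_pos: [0.5107, 0.1512, 0.2328]
eef_rot: [[0.053, 0.98, 0.191], [0.999, -0.052, -0.012], [-0.002, 0.191, -0.982]]
ft_force: [-15.2, -0.5, 4.1]
width: 0.001
```

Run:
```python
from h import *
st()
```

```text
t 36.30 frame xy mm [ -5.9 115. ] z 0.2328 F [-15.2  -0.5   4.1] Ffx -15.1
```

Run:
```python
from h import *
go([.46,.152,.24],RF)
go([.42,.03,.42],Rt())
```

```text
dx -0.19 dy -4.83 dz -1.67  wx -0.008 wy 0.002 wz -0.001
dx -12.61 dy -4.69 dz -19.96  wx 0.192 wy 0.007 wz -0.053
```

Call:
{"fn": "servo_tool", "kwargs": {"increments": [{"dx": 0,"dy": -0.5,"dz": -0.1,"wx": 0,"wy": 0,"wz": 0,"jaw": 0},{"dx": 0,"dy": -2,"dz": -0.4,"wx": 0,"wy": 0,"wz": 0,"jaw": 0},{"dx": -0.2,"dy": -4.8,"dz": -1.6,"wx": 0,"wy": 0,"wz": 0,"jaw": 0},{"dx": -2,"dy": -5,"dz": -6,"wx": 0.06,"wy": 0,"wz": 0,"jaw": 0},{"dx": -5,"dy": -5,"dz": -10,"wx": 0.12,"wy": 0,"wz": -0.02,"jaw": 0},{"dx": -8.5,"dy": -5,"dz": -14,"wx": 0.192,"wy": 0.007,"wz": -0.053,"jaw": 0},{"dx": -11.5,"dy": -5,"dz": -18,"wx": 0.192,"wy": 0.007,"wz": -0.053,"jaw": 0},{"dx": -12.6,"dy": -4.8,"dz": -20,"wx": 0.192,"wy": 0.007,"wz": -0.053,"jaw": 0}]}}

```text
clock: 37.1
tool_pos: [0.4214, 0.0283, 0.4251]
eef_rot: [[0.002, 1.0, 0.014], [1.0, -0.002, 0.002], [0.002, 0.014, -1.0]]
ft_force: [-0.5, -0.2, 0.1]
width: 0.003
```

Run:
```python
from h import *
p,s=cam("wrist"); print(s['clock'],s['tool_pos'],s['ft_force'],s['qd'].max())
import pickle; pickle.dump((p,s),open("pics/w8.pkl","wb"))
im=p['image'][:,:,::-1]
cv2.imwrite("pics/w8.png",cv2.resize(im[120:384],None,fx=1.55,fy=1.55,interpolation=cv2.INTER_CUBIC))
c=np.hstack([im[120:330,20:170],im[120:330,370:512]]); cv2.imwrite("pics/w8c.png",cv2.resize(c,None,fx=2.7,fy=2.7,interpolation=cv2.INTER_CUBIC))
for n in ["side","scene"]:
    q=eyes.get_image(n); pickle.dump(q,open(f"pics/{n}8.pkl","wb"))
    if n=="side": cv2.imwrite("pics/s8.png",cv2.resize(q['image'][160:280,220:320,::-1],None,fx=5,fy=5,interpolation=cv2.INTER_CUBIC))
    else: cv2.imwrite("pics/c8.png",cv2.resize(q['image'][150:270,190:360,::-1],None,fx=4.7,fy=4.7,interpolation=cv2.INTER_CUBIC))
```

```text
37.1 [0.42141474 0.0282916  0.4250506 ] [-0.46097801 -0.21200919  0.0736613 ] 0.5595130750546035
```

View pics/w8c.png

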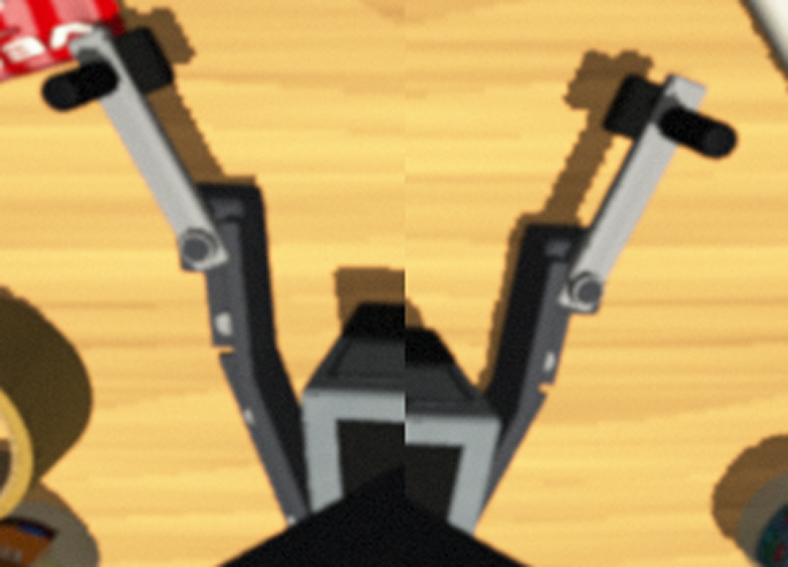

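View pics/s8.png

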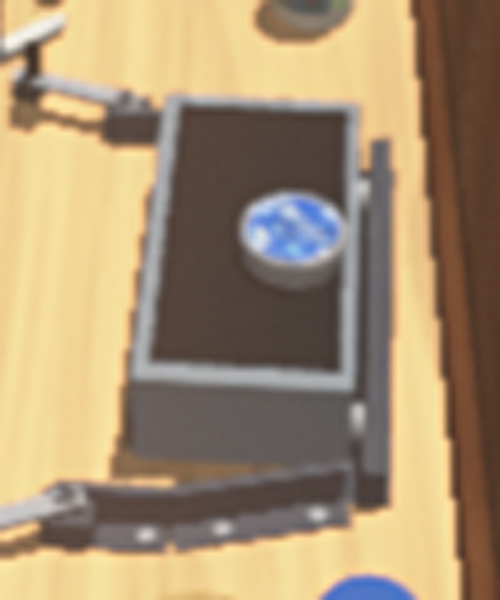

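View pics/c8.png

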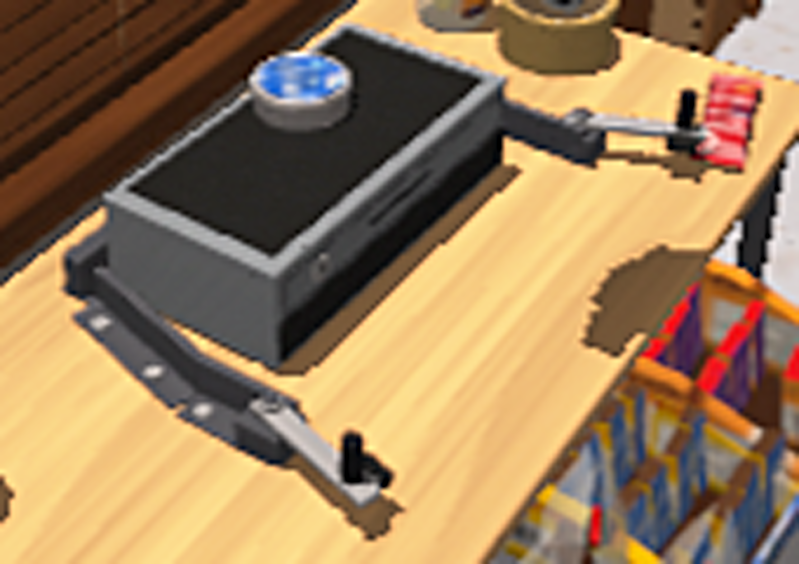

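Run:
```python
from h import *
np.set_printoptions(precision=4,suppress=True)
import pickle; p,s=pickle.load(open("pics/w8.pkl","rb"))
l=lambda L:np.array(L)/2.7+[20,120]
q=lambda L:np.array(L)/2.7+[220,120]
R=back(p,l([[197,248]]),.234,s)[0];L=back(p,q([[585,290]]),.234,s)[0]
print(w2f(R),w2f(L),"expect -.026,-+.186")
print(w2f(back(p,l([[303,391]]),.282,s)[0]),w2f(back(p,q([[501,418]]),.282,s)[0]))
for n,t in (("R",l([[60,92]])),("L",q([[720,140]]))):
    a=back(p,t,.262,s)[0]; print(n,"post",a,w2f(a))
sd=pickle.load(open("pics/side8.pkl","rb"))
g=lambda L:np.array(L)/5+[220,160]
print("side front corners",[w2f(x) for x in back(sd,g([[173,97],[133,375]]),.282)],"back",[w2f(x) for x in back(sd,g([[357,103],[354,385]]),.282)])
g0=lambda L:np.array(L)/3.7+[180,160]
print("side t0",[w2f(x) for x in back(sd,g0([[230,70],[187,270]]),.282)],[w2f(x) for x in back(sd,g0([[367,78],[350,277]]),.282)])
sc=pickle.load(open("pics/scene8.pkl","rb")); f=lambda L:np.array(L)/4.7+[190,150]
print("scene FL FR",[w2f(x) for x in back(sc,f([[275,268],[502,82]]),.282)],"t0",[w2f(x) for x in back(sc,f([[335,295],[568,103]]),.282)])
print("scene BL BR",[w2f(x) for x in back(sc,f([[106,200],[346,28]]),.282)],"t0",[w2f(x) for x in back(sc,f([[163,213],[410,45]]),.282)])
```

```text
[-0.0258 -0.1852] [-0.0256  0.1843] expect -.026,-+.186
[ 0.0066 -0.1289] [0.0051 0.1354]
R post [ 0.4065 -0.172   0.262 ] [-0.0932 -0.213 ]
L post [0.4244 0.2439 0.262 ] [-0.0968  0.2032]
side front corners [array([0.0151, 0.1283]), array([ 0.0115, -0.1316])] back [array([0.1427, 0.1316]), array([ 0.1453, -0.1297])]
side t0 [array([-0.0282,  0.1275]), array([-0.0379, -0.127 ])] [array([0.1006, 0.1258]), array([ 0.0961, -0.1247])]
scene FL FR [array([0.0093, 0.1347]), array([ 0.0052, -0.1197])] t0 [array([-0.0338,  0.1342]), array([-0.0446, -0.1229])]
scene BL BR [array([0.1353, 0.1425]), array([ 0.1345, -0.1167])] t0 [array([0.0978, 0.1321]), array([ 0.0837, -0.1239])]
```

Run:
```python
from h import *
x,y=-.0822,.2326
print(f2w(x,y))
go(f2w(x,y,.10),Rt(YF)); go(f2w(x,y,.042),Rt(YF))
sd=eyes.get_image("side")
for t in ["price_card","marker","tub_red"]:
    o=eyes.regions_of(sd,t)[:1]
    for d in o: print(t,d['p'],d['bbox'])
    if o:
        b=o[0]['bbox']; print(back(sd,[[b[0],b[1]],[b[2],b[3]]],.21))
```

```text
[0.44050624 0.27253005 0.2       ]
dx 24.21 dy 1.70 dz 12.38  wx 0.013 wy -0.004 wz 0.051
dx 24.19 dy 1.63 dz 18.18  wx 0.013 wy -0.004 wz 0.051
price_card 0.69 [229.8, 140.9, 237.7, 158.7]
[[0.42035786 0.48933608 0.21      ]
 [0.45974662 0.37078804 0.21      ]]
marker 0.4 [244.4, 177.1, 291.8, 252.6]
[[ 0.49115925  0.25960228  0.21      ]
 [ 0.65582119 -0.10128271  0.21      ]]
tub_red 0.88 [273.8, 136.9, 295.7, 165.6]
[[0.60250184 0.52275586 0.21      ]
 [0.68629252 0.33319014 0.21      ]]
```

Call:
{"fn": "servo_tool", "kwargs": {"increments": [{"dx": 4.5,"dy": 0,"dz": 0,"wx": 0.013,"wy": 0,"wz": 0.05,"jaw": 0},{"dx": 9,"dy": 0.5,"dz": 1,"wx": 0.013,"wy": 0,"wz": 0.05,"jaw": 0},{"dx": 13.5,"dy": 1,"dz": 3,"wx": 0.013,"wy": 0,"wz": 0.05,"jaw": 0},{"dx": 18,"dy": 1.6,"dz": 5,"wx": 0.013,"wy": 0,"wz": 0.05,"jaw": 0},{"dx": 22,"dy": 1.6,"dz": 8,"wx": 0.013,"wy": 0,"wz": 0.05,"jaw": 0},{"dx": 24.2,"dy": 1.6,"dz": 12,"wx": 0.013,"wy": 0,"wz": 0.05,"jaw": 0},{"dx": 24.2,"dy": 1.6,"dz": 15,"wx": 0.013,"wy": 0,"wz": 0.05,"jaw": 0},{"dx": 24.2,"dy": 1.6,"dz": 15,"wx": 0.013,"wy": 0,"wz": 0.05,"jaw": 0}]}}

```text
clock: 38.25
tool_pos: [0.4352, 0.2723, 0.2659]
eef_rot: [[0.047, 0.999, -0.014], [0.999, -0.047, -0.006], [-0.006, -0.014, -1.0]]
ft_force: [0.1, -0.6, -0.4]
width: 0.001
```

Run:
```python
from h import *
st()
p,s=cam("wrist"); cv2.imwrite("pics/w9.png",cv2.resize(p['image'][:,:,::-1],None,fx=1.4,fy=1.4))
go(f2w(-.0822,.2326,.042),Rt(YF))
```

```text
t 38.25 frame xy mm [-87.5 232.1] z 0.2659 F [ 0.1 -0.6 -0.4] Ffx 0.1
dx 0.04 dy 0.39 dz 2.76  wx -0.008 wy 0.003 wz 0.004
```

View pics/w9.png

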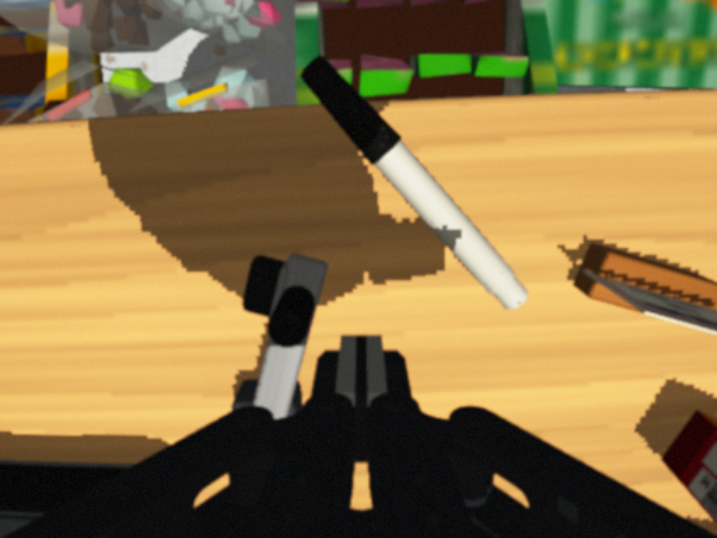

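Call:
{"fn": "servo_tool", "kwargs": {"increments": [{"dx": 0,"dy": 0.35,"dz": 1.4,"wx": -0.008,"wy": 0.003,"wz": 0,"jaw": 0},{"dx": 0,"dy": 0.35,"dz": 2.4,"wx": -0.008,"wy": 0.003,"wz": 0,"jaw": 0},{"dx": 0,"dy": 0.35,"dz": 2.4,"wx": -0.008,"wy": 0.003,"wz": 0,"jaw": 0}]}}

```text
clock: 38.6
tool_pos: [0.4412, 0.2723, 0.2477]
eef_rot: [[0.049, 0.999, 0.003], [0.999, -0.049, 0.004], [0.004, 0.002, -1.0]]
ft_force: [0.7, 1.0, -0.1]
width: 0.0
```

Run:
```python
from h import *
s=st()
piv=np.array([-.026,.186])
c=w2f(s['tool_pos'])
ps=list(2.45+np.arange(1,29)*.06)
base=c; print("psi now",np.arctan2(*(c-piv)[::-1]),np.linalg.norm(c-piv))
for i,a in enumerate(ps):
    w=piv+.073*np.array([np.cos(a),np.sin(a)])
    T=s['eef_rot']; 
    d=T.T@(f2w(*w,0)-f2w(*base,0))*100
    print(i,"psi %.2f"%a,"dx %.2f dy %.2f"%(d[0],d[1]))
    if i%8==7: base=w; print('--')
```

```text
t 38.60 frame xy mm [-81.5 232.5] z 0.2477 F [ 0.7  1.  -0.1] Ffx 0.6
psi now 2.4449147215780185 0.07239561432207248
0 psi 2.51 dx -0.33 dy -0.34
1 psi 2.57 dx -0.70 dy -0.59
2 psi 2.63 dx -1.07 dy -0.82
3 psi 2.69 dx -1.46 dy -1.02
4 psi 2.75 dx -1.86 dy -1.20
5 psi 2.81 dx -2.27 dy -1.35
6 psi 2.87 dx -2.68 dy -1.49
7 psi 2.93 dx -3.11 dy -1.59
--
8 psi 2.99 dx -0.43 dy -0.08
9 psi 3.05 dx -0.87 dy -0.13
10 psi 3.11 dx -1.30 dy -0.16
11 psi 3.17 dx -1.74 dy -0.16
12 psi 3.23 dx -2.18 dy -0.14
13 psi 3.29 dx -2.61 dy -0.09
14 psi 3.35 dx -3.04 dy -0.01
15 psi 3.41 dx -3.47 dy 0.09
--
16 psi 3.47 dx -0.42 dy 0.13
17 psi 3.53 dx -0.83 dy 0.28
18 psi 3.59 dx -1.23 dy 0.46
19 psi 3.65 dx -1.62 dy 0.66
20 psi 3.71 dx -2.00 dy 0.88
21 psi 3.77 dx -2.36 dy 1.13
22 psi 3.83 dx -2.70 dy 1.40
23 psi 3.89 dx -3.04 dy 1.68
--
24 psi 3.95 dx -0.31 dy 0.31
25 psi 4.01 dx -0.61 dy 0.63
26 psi 4.07 dx -0.88 dy 0.97
27 psi 4.13 dx -1.13 dy 1.33
```

Call:
{"fn": "servo_tool", "kwargs": {"increments": [{"dx": -0.33,"dy": -0.34,"dz": 0.2,"wx": 0,"wy": 0,"wz": 0,"jaw": 0},{"dx": -0.7,"dy": -0.59,"dz": 0.2,"wx": 0,"wy": 0,"wz": 0,"jaw": 0},{"dx": -1.07,"dy": -0.82,"dz": 0.2,"wx": 0,"wy": 0,"wz": 0,"jaw": 0},{"dx": -1.46,"dy": -1.02,"dz": 0.2,"wx": 0,"wy": 0,"wz": 0,"jaw": 0},{"dx": -1.86,"dy": -1.2,"dz": 0.2,"wx": 0,"wy": 0,"wz": 0,"jaw": 0},{"dx": -2.27,"dy": -1.35,"dz": 0.2,"wx": 0,"wy": 0,"wz": 0,"jaw": 0},{"dx": -2.68,"dy": -1.49,"dz": 0.2,"wx": 0,"wy": 0,"wz": 0,"jaw": 0},{"dx": -3.11,"dy": -1.59,"dz": 0.2,"wx": 0,"wy": 0,"wz": 0,"jaw": 0}]}}

```text
clock: 39.4
tool_pos: [0.4238, 0.2422, 0.2455]
eef_rot: [[0.049, 0.999, 0.003], [0.999, -0.049, 0.005], [0.005, 0.003, -1.0]]
ft_force: [1.7, 1.7, -0.2]
width: 0.002
```

Call:
{"fn": "servo_tool", "kwargs": {"increments": [{"dx": -0.43,"dy": -0.08,"dz": 0,"wx": 0,"wy": 0,"wz": 0,"jaw": 0},{"dx": -0.87,"dy": -0.13,"dz": 0,"wx": 0,"wy": 0,"wz": 0,"jaw": 0},{"dx": -1.3,"dy": -0.16,"dz": 0,"wx": 0,"wy": 0,"wz": 0,"jaw": 0},{"dx": -1.74,"dy": -0.16,"dz": 0,"wx": 0,"wy": 0,"wz": 0,"jaw": 0},{"dx": -2.18,"dy": -0.14,"dz": 0,"wx": 0,"wy": 0,"wz": 0,"jaw": 0},{"dx": -2.61,"dy": -0.09,"dz": 0,"wx": 0,"wy": 0,"wz": 0,"jaw": 0},{"dx": -3.04,"dy": -0.01,"dz": 0,"wx": 0,"wy": 0,"wz": 0,"jaw": 0},{"dx": -3.47,"dy": 0.09,"dz": 0,"wx": 0,"wy": 0,"wz": 0,"jaw": 0}]}}

```text
clock: 40.2
tool_pos: [0.423, 0.2074, 0.2452]
eef_rot: [[0.049, 0.999, 0.003], [0.999, -0.049, 0.005], [0.005, 0.003, -1.0]]
ft_force: [1.2, 1.6, -0.5]
width: -0.002
```

Run:
```python
from h import *
s=st(); c=w2f(s['tool_pos'])-[-.026,.186]; print(np.arctan2(*c[::-1]),np.linalg.norm(c))
p,s=cam("wrist"); cv2.imwrite("pics/w10.png",cv2.resize(p['image'][:,:,::-1],None,fx=1.4,fy=1.4))
```

```text
t 40.20 frame xy mm [-96.3 166.6] z 0.2452 F [ 1.2  1.6 -0.5] Ffx 1.1
-2.87250041729372 0.07289564899598738
```

View pics/w10.png

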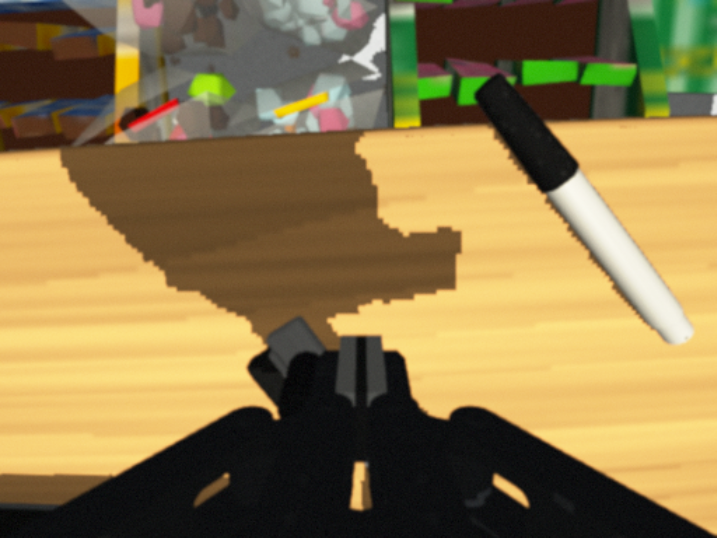

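Call:
{"fn": "servo_tool", "kwargs": {"increments": [{"dx": -0.42,"dy": 0.13,"dz": 0,"wx": 0,"wy": 0,"wz": 0,"jaw": 0},{"dx": -0.83,"dy": 0.28,"dz": 0,"wx": 0,"wy": 0,"wz": 0,"jaw": 0},{"dx": -1.23,"dy": 0.46,"dz": 0,"wx": 0,"wy": 0,"wz": 0,"jaw": 0},{"dx": -1.62,"dy": 0.66,"dz": 0,"wx": 0,"wy": 0,"wz": 0,"jaw": 0},{"dx": -2.0,"dy": 0.88,"dz": 0,"wx": 0,"wy": 0,"wz": 0,"jaw": 0},{"dx": -2.36,"dy": 1.13,"dz": 0,"wx": 0,"wy": 0,"wz": 0,"jaw": 0},{"dx": -2.7,"dy": 1.4,"dz": 0,"wx": 0,"wy": 0,"wz": 0,"jaw": 0},{"dx": -3.04,"dy": 1.68,"dz": 0,"wx": 0,"wy": 0,"wz": 0,"jaw": 0}]}}

```text
clock: 41.05
tool_pos: [0.4388, 0.1765, 0.2452]
eef_rot: [[0.049, 0.999, 0.004], [0.999, -0.049, 0.005], [0.005, 0.003, -1.0]]
ft_force: [-0.0, 1.9, -0.6]
width: -0.001
```

Call:
{"fn": "servo_tool", "kwargs": {"increments": [{"dx": -0.31,"dy": 0.31,"dz": 0,"wx": 0,"wy": 0,"wz": 0,"jaw": 0},{"dx": -0.61,"dy": 0.63,"dz": 0,"wx": 0,"wy": 0,"wz": 0,"jaw": 0},{"dx": -0.88,"dy": 0.97,"dz": 0,"wx": 0,"wy": 0,"wz": 0,"jaw": 0},{"dx": -1.13,"dy": 1.33,"dz": 0,"wx": 0,"wy": 0,"wz": 0,"jaw": 0}]}}

```text
clock: 41.45
tool_pos: [0.4513, 0.1642, 0.2451]
eef_rot: [[0.049, 0.999, 0.003], [0.999, -0.049, 0.004], [0.004, 0.003, -1.0]]
ft_force: [-0.5, 0.6, -0.1]
width: -0.001
```

Run:
```python
from h import *
s=st(); c=w2f(s['tool_pos'])-[-.026,.186]; print(np.arctan2(*c[::-1]),np.linalg.norm(c))
q=eyes.get_image("side"); cv2.imwrite("pics/s10.png",cv2.resize(q['image'][150:250,200:300,::-1],None,fx=5,fy=5,interpolation=cv2.INTER_CUBIC))
base=w2f(s['tool_pos'])
for a in np.arange(4.16,4.5,.03):
    w=np.array([-.026,.186])+.073*np.array([np.cos(a),np.sin(a)]); d=(w-base)*100; print("%.2f dx %.2f dy %.2f"%(a,d[1],d[0]))
```

```text
t 41.45 frame xy mm [-65.8 125. ] z 0.2451 F [-0.5  0.6 -0.1] Ffx -0.5
-2.149324896434493 0.07287654154194452
4.16 dx -0.11 dy 0.15
4.19 dx -0.22 dy 0.34
4.22 dx -0.33 dy 0.53
4.25 dx -0.43 dy 0.73
4.28 dx -0.53 dy 0.93
4.31 dx -0.62 dy 1.13
4.34 dx -0.70 dy 1.33
4.37 dx -0.77 dy 1.53
4.40 dx -0.84 dy 1.74
4.43 dx -0.91 dy 1.95
4.46 dx -0.97 dy 2.16
4.49 dx -1.02 dy 2.37
```

View pics/s10.png

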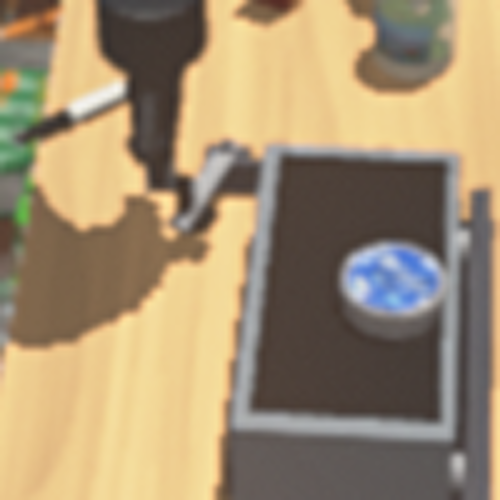

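Call:
{"fn": "servo_tool", "kwargs": {"increments": [{"dx": -0.15,"dy": 0.25,"dz": 0,"wx": 0,"wy": 0,"wz": 0,"jaw": 0},{"dx": -0.33,"dy": 0.53,"dz": 0,"wx": 0,"wy": 0,"wz": 0,"jaw": 0},{"dx": -0.5,"dy": 0.8,"dz": 0,"wx": 0,"wy": 0,"wz": 0,"jaw": 0},{"dx": -0.6,"dy": 1.1,"dz": 0,"wx": 0,"wy": 0,"wz": 0,"jaw": 0},{"dx": -0.7,"dy": 1.33,"dz": 0,"wx": 0,"wy": 0,"wz": 0,"jaw": 0},{"dx": -0.77,"dy": 1.53,"dz": 0,"wx": 0,"wy": 0,"wz": 0,"jaw": 0},{"dx": -0.84,"dy": 1.74,"dz": 0,"wx": 0,"wy": 0,"wz": 0,"jaw": 0},{"dx": -0.88,"dy": 1.85,"dz": 0,"wx": 0,"wy": 0,"wz": 0,"jaw": 0}]}}

```text
clock: 42.3
tool_pos: [0.4694, 0.1549, 0.2451]
eef_rot: [[0.049, 0.999, 0.003], [0.999, -0.049, 0.005], [0.005, 0.003, -1.0]]
ft_force: [-1.3, 0.7, 0.8]
width: -0.003
```

Call:
{"fn": "servo_tool", "kwargs": {"increments": [{"dx": -0.03,"dy": 0.12,"dz": 0,"wx": 0,"wy": 0,"wz": 0,"jaw": 0},{"dx": -0.06,"dy": 0.24,"dz": 0,"wx": 0,"wy": 0,"wz": 0,"jaw": 0},{"dx": -0.08,"dy": 0.33,"dz": 0,"wx": 0,"wy": 0,"wz": 0,"jaw": 0}]}}

```text
clock: 42.6
tool_pos: [0.4725, 0.154, 0.2452]
eef_rot: [[0.049, 0.999, 0.003], [0.999, -0.049, 0.005], [0.005, 0.003, -1.0]]
ft_force: [-1.0, 0.3, -1.2]
width: 0.001
```

Run:
```python
from h import *
s=st(); c=w2f(s['tool_pos'])-[-.026,.186]; print(np.arctan2(*c[::-1])+6.283,np.linalg.norm(c))
q=eyes.get_image("side"); cv2.imwrite("pics/s11.png",cv2.resize(q['image'][150:250,200:300,::-1],None,fx=5,fy=5,interpolation=cv2.INTER_CUBIC))
```

```text
t 42.60 frame xy mm [-44.1 115.8] z 0.2452 F [-1.   0.3 -1.2] Ffx -1.1
4.459829124708958 0.07246190242994607
```

View pics/s11.png

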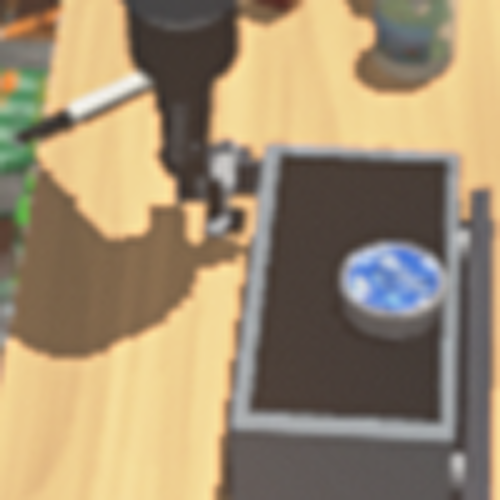

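Call:
{"fn": "servo_tool", "kwargs": {"increments": [{"dx": -0.01,"dy": 0.1,"dz": 0,"wx": 0,"wy": 0,"wz": 0,"jaw": 0},{"dx": -0.02,"dy": 0.2,"dz": 0,"wx": 0,"wy": 0,"wz": 0,"jaw": 0}]}}

```text
clock: 42.85
tool_pos: [0.4735, 0.1537, 0.2451]
eef_rot: [[0.049, 0.999, 0.001], [0.999, -0.049, 0.005], [0.005, 0.001, -1.0]]
ft_force: [-8.1, 1.7, 3.6]
width: 0.001
```

Call:
{"fn": "servo_tool", "kwargs": {"increments": [{"dx": 0,"dy": 0.08,"dz": 0,"wx": 0,"wy": 0,"wz": 0,"jaw": 0},{"dx": 0,"dy": 0.16,"dz": 0,"wx": 0,"wy": 0,"wz": 0,"jaw": 0}]}}

```text
clock: 43.05
tool_pos: [0.4737, 0.1537, 0.245]
eef_rot: [[0.049, 0.999, -0.002], [0.999, -0.049, 0.005], [0.005, -0.002, -1.0]]
ft_force: [-12.3, 3.1, 5.3]
width: 0.003
```

Run:
```python
from h import *
go(f2w(-.0752,-.2399,.10),Rt(YF))
```

```text
dx -35.51 dy -3.35 dz -5.66  wx -0.002 wy -0.005 wz 0.003
```

Call:
{"fn": "servo_tool", "kwargs": {"increments": [{"dx": 0,"dy": -0.5,"dz": 0,"wx": 0,"wy": 0,"wz": 0,"jaw": 0},{"dx": 0,"dy": -2.5,"dz": -1,"wx": 0,"wy": 0,"wz": 0,"jaw": 0},{"dx": -2,"dy": -4,"dz": -4,"wx": 0,"wy": 0,"wz": 0,"jaw": 0},{"dx": -6.5,"dy": -4,"dz": -6,"wx": 0,"wy": 0,"wz": 0,"jaw": 0},{"dx": -11,"dy": -4,"dz": -6,"wx": 0,"wy": 0,"wz": 0,"jaw": 0},{"dx": -15.5,"dy": -4,"dz": -6,"wx": 0,"wy": 0,"wz": 0,"jaw": 0},{"dx": -20,"dy": -4,"dz": -6,"wx": 0,"wy": 0,"wz": 0,"jaw": 0},{"dx": -24.5,"dy": -4,"dz": -6,"wx": 0,"wy": 0,"wz": 0,"jaw": 0}]}}

```text
clock: 43.85
tool_pos: [0.4237, -0.0915, 0.3045]
eef_rot: [[0.049, 0.999, 0.005], [0.999, -0.049, 0.004], [0.004, 0.005, -1.0]]
ft_force: [1.1, 0.1, 0.0]
width: -0.002
```

Run:
```python
from h import *
st()
go(f2w(-.0752,-.2399,.10),Rt(YF))
```

```text
t 43.85 frame xy mm [ -80.2 -131.8] z 0.3045 F [1.1 0.1 0. ] Ffx 1.1
dx -10.81 dy 0.46 dz 0.41  wx 0.005 wy -0.004 wz 0.003
```

Call:
{"fn": "servo_tool", "kwargs": {"increments": [{"dx": -4.5,"dy": 0.2,"dz": 0,"wx": 0,"wy": 0,"wz": 0,"jaw": 0},{"dx": -9,"dy": 0.4,"dz": 0,"wx": 0,"wy": 0,"wz": 0,"jaw": 0},{"dx": -10.8,"dy": 0.5,"dz": 0.5,"wx": 0,"wy": 0,"wz": 0,"jaw": 0},{"dx": -10.8,"dy": 0.5,"dz": 2,"wx": 0,"wy": 0,"wz": 0,"jaw": 0},{"dx": -10.8,"dy": 0.5,"dz": 3.5,"wx": 0,"wy": 0,"wz": 0,"jaw": 0}]}}

```text
clock: 44.35
tool_pos: [0.4239, -0.1987, 0.2682]
eef_rot: [[0.051, 0.999, 0.004], [0.999, -0.051, 0.003], [0.004, 0.004, -1.0]]
ft_force: [0.2, -0.3, -0.0]
width: -0.0
```

Run:
```python
from h import *
st()
p,s=cam("wrist"); cv2.imwrite("pics/w12.png",cv2.resize(p['image'][:,:,::-1],None,fx=1.4,fy=1.4))
```

```text
t 44.35 frame xy mm [ -74.5 -238.9] z 0.2682 F [ 0.2 -0.3 -0. ] Ffx 0.2
```

View pics/w12.png

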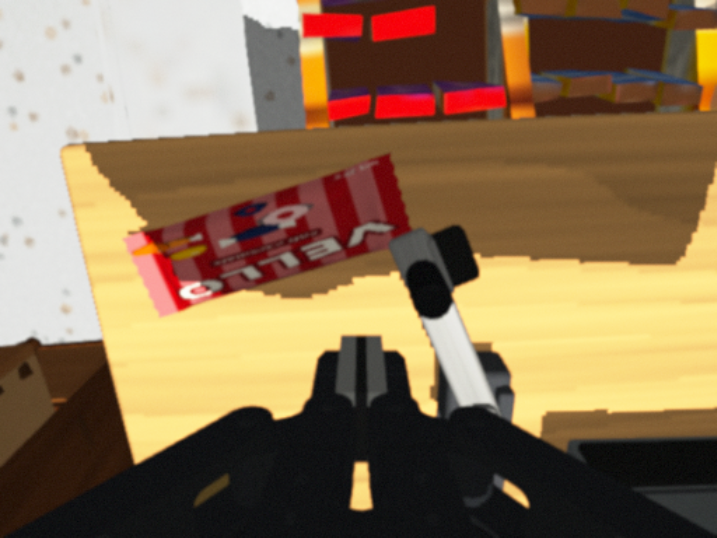

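Call:
{"fn": "servo_tool", "kwargs": {"increments": [{"dx": 0,"dy": 0,"dz": 1.2,"wx": 0,"wy": 0,"wz": 0,"jaw": 0},{"dx": 0,"dy": 0,"dz": 2.2,"wx": 0,"wy": 0,"wz": 0,"jaw": 0},{"dx": 0,"dy": 0,"dz": 2.3,"wx": 0,"wy": 0,"wz": 0,"jaw": 0}]}}

```text
clock: 44.7
tool_pos: [0.4233, -0.1969, 0.2442]
eef_rot: [[0.049, 0.999, 0.001], [0.999, -0.049, 0.005], [0.005, 0.001, -1.0]]
ft_force: [0.1, 0.6, -0.2]
width: 0.002
```

Run:
```python
from h import *
s=st()
piv=np.array([-.026,-.186]); c=w2f(s['tool_pos']); base=c; T=s['eef_rot']
for i in range(32):
    a=2.31+(i+1)*.06
    w=piv+.073*np.array([np.cos(a),-np.sin(a)])
    d=T.T@(f2w(*w,0)-f2w(*base,0))*100
    print(i,"%.2f"%a,"dx %.2f dy %.2f"%(d[0],d[1]))
    if i%8==7: base=w; print('--')
```

```text
t 44.70 frame xy mm [ -75.2 -237.1] z 0.2442 F [ 0.1  0.6 -0.2] Ffx 0.1
0 2.37 dx 0.02 dy -0.32
1 2.43 dx 0.35 dy -0.61
2 2.49 dx 0.69 dy -0.89
3 2.55 dx 1.05 dy -1.14
4 2.61 dx 1.42 dy -1.37
5 2.67 dx 1.80 dy -1.58
6 2.73 dx 2.20 dy -1.77
7 2.79 dx 2.61 dy -1.93
--
8 2.85 dx 0.42 dy -0.14
9 2.91 dx 0.84 dy -0.25
10 2.97 dx 1.27 dy -0.34
11 3.03 dx 1.70 dy -0.40
12 3.09 dx 2.14 dy -0.43
13 3.15 dx 2.58 dy -0.44
14 3.21 dx 3.01 dy -0.42
15 3.27 dx 3.45 dy -0.38
--
16 3.33 dx 0.43 dy 0.07
17 3.39 dx 0.86 dy 0.17
18 3.45 dx 1.28 dy 0.29
19 3.51 dx 1.69 dy 0.43
20 3.57 dx 2.10 dy 0.61
21 3.63 dx 2.49 dy 0.80
22 3.69 dx 2.87 dy 1.02
23 3.75 dx 3.23 dy 1.26
--
24 3.81 dx 0.35 dy 0.26
25 3.87 dx 0.69 dy 0.54
26 3.93 dx 1.00 dy 0.85
27 3.99 dx 1.30 dy 1.17
28 4.05 dx 1.58 dy 1.51
29 4.11 dx 1.84 dy 1.86
30 4.17 dx 2.07 dy 2.23
31 4.23 dx 2.29 dy 2.61
--
```

Call:
{"fn": "servo_tool", "kwargs": {"increments": [{"dx": 0.02,"dy": -0.32,"dz": 0,"wx": 0,"wy": 0,"wz": 0,"jaw": 0},{"dx": 0.35,"dy": -0.61,"dz": 0,"wx": 0,"wy": 0,"wz": 0,"jaw": 0},{"dx": 0.69,"dy": -0.89,"dz": 0,"wx": 0,"wy": 0,"wz": 0,"jaw": 0},{"dx": 1.05,"dy": -1.14,"dz": 0,"wx": 0,"wy": 0,"wz": 0,"jaw": 0},{"dx": 1.42,"dy": -1.37,"dz": 0,"wx": 0,"wy": 0,"wz": 0,"jaw": 0},{"dx": 1.8,"dy": -1.58,"dz": 0,"wx": 0,"wy": 0,"wz": 0,"jaw": 0},{"dx": 2.2,"dy": -1.77,"dz": 0,"wx": 0,"wy": 0,"wz": 0,"jaw": 0},{"dx": 2.61,"dy": -1.93,"dz": 0,"wx": 0,"wy": 0,"wz": 0,"jaw": 0}]}}

```text
clock: 45.5
tool_pos: [0.4056, -0.17, 0.2455]
eef_rot: [[0.049, 0.999, 0.003], [0.999, -0.049, 0.005], [0.005, 0.003, -1.0]]
ft_force: [0.4, -1.0, -0.2]
width: -0.002
```

Call:
{"fn": "servo_tool", "kwargs": {"increments": [{"dx": 0.42,"dy": -0.14,"dz": 0,"wx": 0,"wy": 0,"wz": 0,"jaw": 0},{"dx": 0.84,"dy": -0.25,"dz": 0,"wx": 0,"wy": 0,"wz": 0,"jaw": 0},{"dx": 1.27,"dy": -0.34,"dz": 0,"wx": 0,"wy": 0,"wz": 0,"jaw": 0},{"dx": 1.7,"dy": -0.4,"dz": 0,"wx": 0,"wy": 0,"wz": 0,"jaw": 0},{"dx": 2.14,"dy": -0.43,"dz": 0,"wx": 0,"wy": 0,"wz": 0,"jaw": 0},{"dx": 2.58,"dy": -0.44,"dz": 0,"wx": 0,"wy": 0,"wz": 0,"jaw": 0},{"dx": 3.01,"dy": -0.42,"dz": 0,"wx": 0,"wy": 0,"wz": 0,"jaw": 0},{"dx": 3.45,"dy": -0.38,"dz": 0,"wx": 0,"wy": 0,"wz": 0,"jaw": 0}]}}

```text
clock: 46.3
tool_pos: [0.4038, -0.1353, 0.2456]
eef_rot: [[0.049, 0.999, 0.003], [0.999, -0.049, 0.004], [0.005, 0.003, -1.0]]
ft_force: [0.8, -2.4, -0.6]
width: 0.003
```

Call:
{"fn": "servo_tool", "kwargs": {"increments": [{"dx": 0.43,"dy": 0.07,"dz": 0,"wx": 0,"wy": 0,"wz": 0,"jaw": 0},{"dx": 0.86,"dy": 0.17,"dz": 0,"wx": 0,"wy": 0,"wz": 0,"jaw": 0},{"dx": 1.28,"dy": 0.29,"dz": 0,"wx": 0,"wy": 0,"wz": 0,"jaw": 0},{"dx": 1.69,"dy": 0.43,"dz": 0,"wx": 0,"wy": 0,"wz": 0,"jaw": 0},{"dx": 2.1,"dy": 0.61,"dz": 0,"wx": 0,"wy": 0,"wz": 0,"jaw": 0},{"dx": 2.49,"dy": 0.8,"dz": 0,"wx": 0,"wy": 0,"wz": 0,"jaw": 0},{"dx": 2.87,"dy": 1.02,"dz": 0,"wx": 0,"wy": 0,"wz": 0,"jaw": 0},{"dx": 3.23,"dy": 1.26,"dz": 0,"wx": 0,"wy": 0,"wz": 0,"jaw": 0}]}}

```text
clock: 47.1
tool_pos: [0.4179, -0.1036, 0.2457]
eef_rot: [[0.049, 0.999, 0.003], [0.999, -0.049, 0.005], [0.005, 0.002, -1.0]]
ft_force: [0.0, -0.2, -0.4]
width: -0.003
```

Call:
{"fn": "servo_tool", "kwargs": {"increments": [{"dx": 0.35,"dy": 0.26,"dz": 0,"wx": 0,"wy": 0,"wz": 0,"jaw": 0},{"dx": 0.69,"dy": 0.54,"dz": 0,"wx": 0,"wy": 0,"wz": 0,"jaw": 0},{"dx": 1.0,"dy": 0.85,"dz": 0,"wx": 0,"wy": 0,"wz": 0,"jaw": 0},{"dx": 1.3,"dy": 1.17,"dz": 0,"wx": 0,"wy": 0,"wz": 0,"jaw": 0},{"dx": 1.58,"dy": 1.51,"dz": 0,"wx": 0,"wy": 0,"wz": 0,"jaw": 0},{"dx": 1.72,"dy": 1.7,"dz": 0,"wx": 0,"wy": 0,"wz": 0,"jaw": 0},{"dx": 1.84,"dy": 1.86,"dz": 0,"wx": 0,"wy": 0,"wz": 0,"jaw": 0}]}}

```text
clock: 47.8
tool_pos: [0.4375, -0.0864, 0.2459]
eef_rot: [[0.049, 0.999, 0.003], [0.999, -0.049, 0.005], [0.005, 0.003, -1.0]]
ft_force: [-0.8, -1.8, -0.9]
width: 0.003
```

Run:
```python
from h import *
s=st(); piv=np.array([-.026,-.186]); base=w2f(s['tool_pos']); c=base-piv; print(np.arctan2(-c[1],c[0])+6.283,np.linalg.norm(c))
q=eyes.get_image("side"); cv2.imwrite("pics/s13.png",cv2.resize(q['image'][170:290,190:310,::-1],None,fx=4.5,fy=4.5,interpolation=cv2.INTER_CUBIC))
for a in np.arange(4.16,4.5,.03):
    w=piv+.073*np.array([np.cos(a),-np.sin(a)]); d=(w-base)*100; print("%.2f dx %.2f dy %.2f"%(a,d[1],d[0]))
```

```text
t 47.80 frame xy mm [ -66.7 -126. ] z 0.2459 F [-0.8 -1.8 -0.9] Ffx -0.7
4.116300316198412 0.07252908843843688
4.16 dx 0.21 dy 0.24
4.19 dx 0.32 dy 0.43
4.22 dx 0.43 dy 0.62
4.25 dx 0.53 dy 0.81
4.28 dx 0.63 dy 1.01
4.31 dx 0.71 dy 1.21
4.34 dx 0.80 dy 1.41
4.37 dx 0.87 dy 1.62
4.40 dx 0.94 dy 1.83
4.43 dx 1.01 dy 2.04
4.46 dx 1.07 dy 2.25
4.49 dx 1.12 dy 2.46
```

View pics/s13.png

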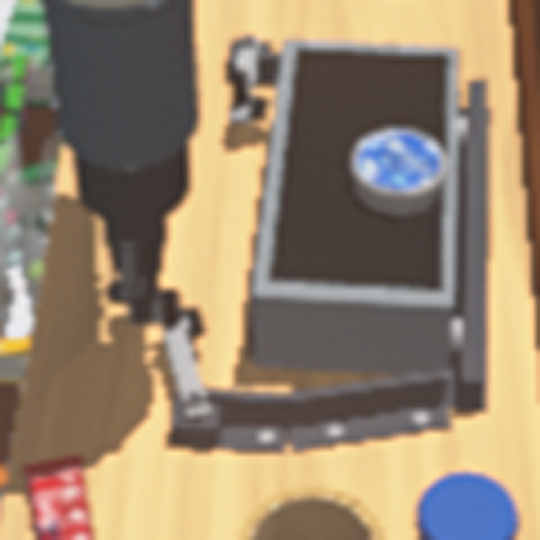

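Call:
{"fn": "servo_tool", "kwargs": {"increments": [{"dx": 0.18,"dy": 0.22,"dz": 0,"wx": 0,"wy": 0,"wz": 0,"jaw": 0},{"dx": 0.38,"dy": 0.52,"dz": 0,"wx": 0,"wy": 0,"wz": 0,"jaw": 0},{"dx": 0.53,"dy": 0.81,"dz": 0,"wx": 0,"wy": 0,"wz": 0,"jaw": 0},{"dx": 0.67,"dy": 1.1,"dz": 0,"wx": 0,"wy": 0,"wz": 0,"jaw": 0},{"dx": 0.8,"dy": 1.4,"dz": 0,"wx": 0,"wy": 0,"wz": 0,"jaw": 0},{"dx": 0.87,"dy": 1.62,"dz": 0,"wx": 0,"wy": 0,"wz": 0,"jaw": 0},{"dx": 0.94,"dy": 1.83,"dz": 0,"wx": 0,"wy": 0,"wz": 0,"jaw": 0},{"dx": 1.0,"dy": 2.0,"dz": 0,"wx": 0,"wy": 0,"wz": 0,"jaw": 0}]}}

```text
clock: 48.65
tool_pos: [0.4579, -0.0775, 0.246]
eef_rot: [[0.049, 0.999, 0.003], [0.999, -0.049, 0.005], [0.005, 0.003, -1.0]]
ft_force: [-1.8, -0.9, -0.7]
width: -0.005
```

Call:
{"fn": "servo_tool", "kwargs": {"increments": [{"dx": 0.03,"dy": 0.12,"dz": 0,"wx": 0,"wy": 0,"wz": 0,"jaw": 0},{"dx": 0.06,"dy": 0.24,"dz": 0,"wx": 0,"wy": 0,"wz": 0,"jaw": 0},{"dx": 0.08,"dy": 0.34,"dz": 0,"wx": 0,"wy": 0,"wz": 0,"jaw": 0}]}}

```text
clock: 48.95
tool_pos: [0.4613, -0.0769, 0.2461]
eef_rot: [[0.049, 0.999, 0.003], [0.999, -0.049, 0.005], [0.005, 0.003, -1.0]]
ft_force: [-1.5, -0.4, 0.3]
width: 0.002
```

Call:
{"fn": "servo_tool", "kwargs": {"increments": [{"dx": 0.01,"dy": 0.1,"dz": 0,"wx": 0,"wy": 0,"wz": 0,"jaw": 0},{"dx": 0.02,"dy": 0.2,"dz": 0,"wx": 0,"wy": 0,"wz": 0,"jaw": 0}]}}

```text
clock: 49.15
tool_pos: [0.4616, -0.0769, 0.2459]
eef_rot: [[0.049, 0.999, -0.001], [0.999, -0.049, 0.004], [0.004, -0.001, -1.0]]
ft_force: [-9.4, 0.0, 4.3]
width: -0.002
```

Run:
```python
from h import *
st()
```

```text
t 49.15 frame xy mm [ -43.1 -115.3] z 0.2459 F [-9.4  0.   4.3] Ffx -9.4
```

Call:
{"fn": "servo_tool", "kwargs": {"increments": [{"dx": 0,"dy": -0.5,"dz": 0,"wx": 0,"wy": 0,"wz": 0,"jaw": 0},{"dx": 0,"dy": -2.5,"dz": -1,"wx": 0,"wy": 0,"wz": 0,"jaw": 0},{"dx": 0.5,"dy": -4,"dz": -5,"wx": 0,"wy": 0,"wz": 0,"jaw": 0},{"dx": 3,"dy": -4,"dz": -9,"wx": 0,"wy": 0,"wz": 0,"jaw": 0},{"dx": 6,"dy": -4,"dz": -13,"wx": 0,"wy": 0,"wz": 0,"jaw": 0},{"dx": 9,"dy": -4,"dz": -16,"wx": 0,"wy": 0,"wz": 0,"jaw": 0},{"dx": 11,"dy": -4,"dz": -17.5,"wx": 0,"wy": 0,"wz": 0,"jaw": 0},{"dx": 11,"dy": -4,"dz": -17.5,"wx": 0,"wy": 0,"wz": 0,"jaw": 0}]}}

```text
clock: 49.95
tool_pos: [0.4293, 0.0365, 0.4237]
eef_rot: [[0.046, 0.999, 0.009], [0.999, -0.046, 0.007], [0.008, 0.008, -1.0]]
ft_force: [0.3, -1.4, -0.3]
width: 0.0
```

Run:
```python
from h import *
p,s=cam("wrist"); st()
import pickle; pickle.dump((p,s),open("pics/w14.pkl","wb"))
im=p['image'][:,:,::-1]
cv2.imwrite("pics/w14.png",cv2.resize(im[110:350],None,fx=1.55,fy=1.55,interpolation=cv2.INTER_CUBIC))
c=np.hstack([im[150:330,60:256],im[150:330,256:452]]); cv2.imwrite("pics/w14c.png",cv2.resize(c,None,fx=2,fy=2,interpolation=cv2.INTER_CUBIC))
q=eyes.get_image("side"); cv2.imwrite("pics/s14.png",cv2.resize(q['image'][100:330,170:320,::-1],None,fx=2.6,fy=2.6,interpolation=cv2.INTER_CUBIC))
q=eyes.get_image("scene"); cv2.imwrite("pics/c14.png",cv2.resize(q['image'][150:270,190:360,::-1],None,fx=4.7,fy=4.7,interpolation=cv2.INTER_CUBIC))
```

```text
t 50.00 frame xy mm [-81.6  -4.7] z 0.4223 F [ 1.  -0.6 -0.2] Ffx 1.1
```

View pics/w14c.png

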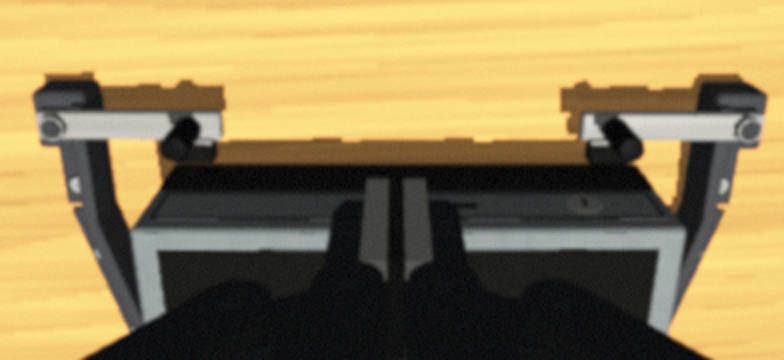

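View pics/s14.png

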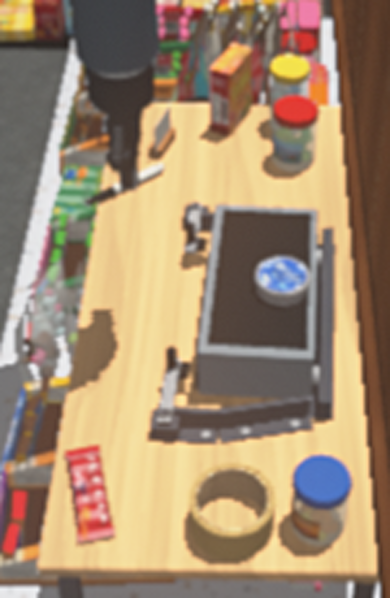

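View pics/c14.png

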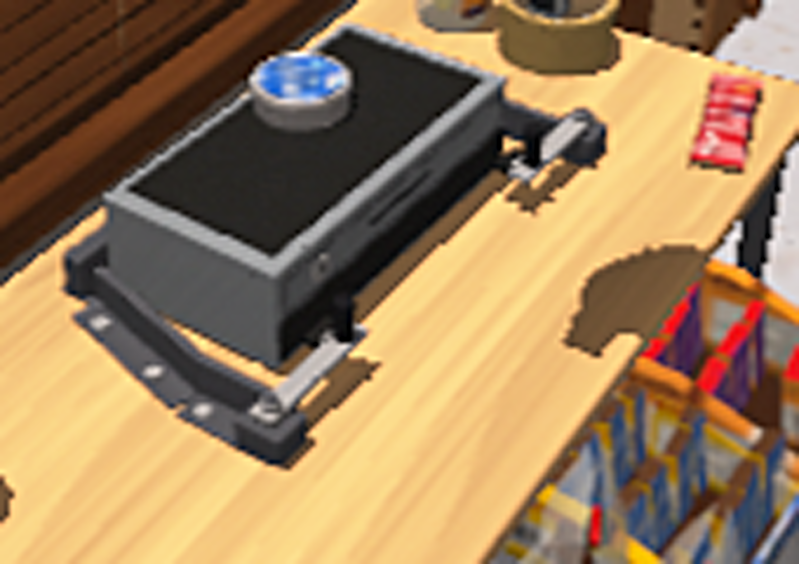

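Run:
```python
from h import *
import pickle; p,s=pickle.load(open("pics/w14.pkl","rb"))
f=lambda L:np.array(L)/2+[60,150]
np.set_printoptions(precision=4,suppress=True)
print("front corners",[w2f(x) for x in back(p,f([[133,229],[687,229]]),.282,s)])
print("pivots",[w2f(x) for x in back(p,f([[52,126],[749,128]]),.234,s)])
print("posts top",[w2f(x) for x in back(p,f([[176,148],[628,148]]),.262,s)], "expect -.026,-+.113")
print(w2f([0,0]))
```

```text
front corners [array([ 0.0061, -0.1281]), array([0.006, 0.136])]
pivots [array([-0.0269, -0.1847]), array([-0.0266,  0.1852])]
posts top [array([-0.027 , -0.1102]), array([-0.0275,  0.1101])] expect -.026,-+.113
[-0.5081 -0.0623]
```

```bash
python3 -c "
from rig import r
print(r.job_done(), r.read_state()['clock'])"
```

```text
the job is handed in; nothing more can be done
the job is handed in; nothing more can be done
```

The till drawer is home against both buffers, both keepers are closed in front of it, and the job was handed in at about 50 s with the arm clear of everything.

- **Walking the drawer in:** I pushed the front corners in turn, right and left, four pushes on each side. On the last push each side, the extra resistance of the rubber buffer showed in the force reading.
- **Force on the drawer:** The pushing force read 9 to 15.5 N. One early reading on the first push came to about 18.5 N in total. It was 15.5 N forward plus about 10 N of downward friction from the fingertip, and I eased it off at the next step. That is right at the 18 N limit, so it may count against the job. Forces were read only at the end of each short move, so brief peaks in between were not seen.
- **Keepers:** Each was swung round to its stop, which showed as a firm rise in force (12 N left, 9 N right).
- **Last checks:** The wrist camera puts both front corners of the drawer about 6 mm past home. The keeper posts stand at x = -27 mm, y = ±110 mm in the frame, where closed should read -26 and ±113. The scene camera reads about 5 to 9 mm and the side camera 12 to 15 mm, but both agree that the drawer is at least home.
- **Everything else:** The mint tin is still on the drawer. In the last pictures the tubs, carton, price card, marker, tape and bar look undisturbed. I checked those by eye, not by measurement.

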